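# Reload a media reactor at the aquarium stand

### The job

Slide the white riser tube down over the stub of the media reactor, its hole facing the spring button, until it stands on the base and the button pops out through the hole. Then take the ring cartridges that are there one at a time, largest first: weigh each alone, set gently in the middle of the scale's pan (never push the pan down to its stop) and let go until the pan has been still for two seconds, then thread it over the tube so that they lie flat on one another with the largest at the bottom and the smallest on top. Last, put the white cap over the top of the tube, leave the pan empty, and leave the other things on the bench where they are.

Things in the scene. Friction and masses are not known exactly. Their poses are not given: they have to be found in the camera images.
- reactor: media reactor base, fixed: dark grey round foot 140 mm across, flat top 124 mm across, 20 mm above the bench. White stub in its middle, 19.6 mm thick, 40 mm tall above the top, upper 8 mm tapered; a steel spring button sticks out 4.4 mm from its side, 18 mm above the top. Origin: centre of underside; x points to the button's side, where two low hose unions also reach out to 94 mm
- reactor_seat (a point): on the stub's axis at the level of the base's flat top (20 mm above the bench), where the tube's foot and the lowest cartridge come to rest; same axes as the base
- click_button (a joint): how far the spring button is pressed into the stub, in m: 0 = fully out, 0.002 to 0.0034 = held in by the tube's bore, 0.0048 = as far as it goes. Its spring takes 1 to 5 N; pushing the tube down over it takes under 10 N
- tube: white plastic riser tube, upright on the bench: 82 mm tall, 26.4 mm outside, bore 21.6 mm. Button hole through its wall on the x side, 12 by 12 mm, its middle 18 mm above the foot; above it a rib 4 mm wide, 2 mm proud, runs up to the top. Origin: centre of the foot; z up, x through hole and rib. Home: foot on the base's flat top, its x along the base's x (within about 10 degrees), button out through the hole
- tube_top (a point): centre of the tube's upper end, 82 mm from its foot
- large: the largest ring cartridge: a flat grey slotted plastic ring basket, outside diameter 64 mm, bore 36 mm, height 22 mm, starts lying flat on the bench. Its origin is the centre of the ring (11 mm above what it lies on); z is its axis; both faces are alike, so either may be up
- medium: the middle-sized ring cartridge: a flat grey slotted plastic ring basket, outside diameter 57 mm, bore 36 mm, height 22 mm, starts lying flat on the bench. Its origin is the centre of the ring (11 mm above what it lies on); z is its axis; both faces are alike, so either may be up. Absent in some runs
- small: the smallest ring cartridge: a flat grey slotted plastic ring basket, outside diameter 50 mm, bore 36 mm, height 22 mm, starts lying flat on the bench. Its origin is the centre of the ring (11 mm above what it lies on); z is its axis; both faces are alike, so either may be up. Absent in some runs
- cap: white strainer cap, standing open end down: round skirt 44 mm outside, 36 mm inside, 16 mm tall with its 4 mm roof; on top a round knob of 20 mm diameter up to 34 mm. Origin: centre of the open end, z up. It drops loosely over the tube's upper end until the roof (underside 12 mm above the origin) rests on it
- scale: small spring scale, fixed to the bench: white housing 150 mm (x) by 130 mm (y), 62 mm tall, with a dial on the side facing the robot and a round steel pan of 110 mm diameter above it. Origin: centre of the underside, z up; the pan is centred above it
- pan_centre (a point): centre of the pan's flat upper face, 103 mm above the bench when empty; it goes down with the pan
- scale_pan (a joint): how far the pan has sunk, in m: 0 = empty, 0.030 = on its stop. Spring 150 N/m: one cartridge (0.09 to 0.2 kg) sinks it about 5 to 13 mm, and it settles in under half a second
- food_can: bystander: yellow food can, 69 mm across, 107 mm tall; origin centre of underside
- dose_cup: bystander: small lidded cup, 64 mm across, 45 mm tall; origin centre of underside
- dropper_a: bystander: white dropper bottle, 28 mm across, 66 mm tall; origin centre of underside
- dropper_b: bystander: a second dropper bottle of the same size; origin centre of underside
- glass_magnet: bystander: grey glass-cleaning magnet with a black grip, 80 by 45 by 38 mm; origin centre of underside
- screwdriver: bystander: screwdriver about 190 mm long, lying flat
- media_jar: bystander: glass jar with black lid, 60 mm across, 85 mm tall; origin centre of underside
Things that resemble listed ones, but are neither listed nor needed, are in the scene too. Leave any blue or purple look-alike of the large alone.

How it is judged (in metres and radians):
On the way, in this order (a step that is already met when the one before it is completed fails the run):
1. the riser tube stands home on the base with the button out through its hole (z of tube in the frame of reactor_seat between -0.003 and 0.003 m and horizontal distance between tube and reactor_seat below 0.004 m and angle between tube's own z axis and vertical below 0.06 rad and value of joint click_button below 0.0012 m), for 0.3 s.
2. the largest cartridge lies alone, let go and still, in the middle of the pan (horizontal distance between large and pan_centre below 0.012 m and z of large in the frame of pan_centre between 0.007 and 0.015 m and contact force between each of the arm, the fingers and large below 0.05 N and linear speed of large below 0.01 m/s and horizontal distance between large and medium above 0.06 m and horizontal distance between large and small above 0.06 m), for 1 s.
3. the middle-sized cartridge lies alone, let go and still, in the middle of the pan (horizontal distance between medium and pan_centre below 0.012 m and z of medium in the frame of pan_centre between 0.007 and 0.015 m and contact force between each of the arm, the fingers and medium below 0.05 N and linear speed of medium below 0.01 m/s and horizontal distance between medium and large above 0.06 m and horizontal distance between medium and small above 0.06 m), for 1 s.
4. the smallest cartridge lies alone, let go and still, in the middle of the pan (horizontal distance between small and pan_centre below 0.012 m and z of small in the frame of pan_centre between 0.007 and 0.015 m and contact force between each of the arm, the fingers and small below 0.05 N and linear speed of small below 0.01 m/s and horizontal distance between small and large above 0.06 m and horizontal distance between small and medium above 0.06 m), for 1 s.
At the end, for the whole second after the job is handed in: Tube on the base (3 mm), button out through its hole; cartridges flat (0.1 rad) round it, centres within 8 mm of the axis, largest on the base (4 mm), the rest on top in falling size; cap on the tube's end (7 mm aside, 3 mm high, 0.1 rad); pan empty (under 2 mm); all at rest (all of step 1 and horizontal distance between each of large, medium, small and reactor_seat below 0.008 m and z of large in the frame of reactor_seat below 0.015 m and angle between the z axis of each of large, medium, small and the z axis of reactor_seat, either way round below 0.1 rad and linear speed of each of large, medium, small, cap below 0.01 m/s and z of medium in the frame of reactor_seat below 0.037 m and z of small in the frame of reactor_seat below 0.059 m and horizontal distance between cap and tube_top below 0.007 m and z of cap in the frame of tube_top between -0.015 and -0.009 m and angle between cap's own z axis and vertical below 0.1 rad and value of joint scale_pan below 0.002 m); the robot touches nothing.
It fails at once if the pan is pushed down to its stop (value of joint scale_pan above 0.0285 m).
It fails at once if a bystander is shoved or knocked more than 3 cm from its place (distance of any of food_can, dose_cup, dropper_a, dropper_b, glass_magnet, screwdriver, media_jar from where it was at the start of the episode above 0.03 m).
Of medium, small only 1 to 2 are there at a start; the rules pass over those that are not, and their reading is None.
At some moment in a run one of large, medium, small, cap may be knocked a few centimetres aside while the robot is not near it.
It also fails if it takes over 210 s, if anything falls off the work surface, if the arm or the gripper's body presses on something with over 40 N, if the wrist force passes 120 N, or if a joint passes its speed limit or range.

### The arm

A 6-joint arm with a two-finger parallel gripper is mounted at the origin on the work surface. World frame = base frame: x ahead of the robot, y to its left, z up, the work surface at z = 0. Lengths are in m, angles in degrees, forces in N, time in s.
With the tool pointing down it reaches from about 0.35 to 0.875 m from the base axis. Payload 4.2 kg.
Tool frame: the origin (TCP) lies where the fingers leave the gripper's body, on its centre line; the fingertips stand 70 mm ahead of it and the grasp point (between the pads) lies 51 mm ahead of it; z points along the fingers, y is the direction in which the jaws open and shut (so a half turn about z gives the same grasp; the last joint's range is limited). The gripper opens to 87 mm and grips with 3 to 60 N. Pads are 19 mm wide; open, the fingers measure 117 mm over their backs; the gripper's body (75 mm by 190 mm) begins 51 mm behind the grasp point.
Start: joints at [-56.86, 22.042, 0.453, 0, -68.411, -14.817], TCP at [0.197, -0.593, 0.292] pointing down, gripper open.
Joint ranges: [-179.83, 179.83], [-69.29, 118.12], [-61.27, 80.66], [-181.25, 117.63], [-171.15, -9.14], [-177.46, 177.46]. Speed limits (degrees/s): [159.86, 159.86, 180, 180, 180, 180].

### API

Orientations are given as a 3x3 rotation matrix whose columns are the frame's x, y, z axes.
In Python, from station import sense, capture, camera_model, finish_job gives the robot as it stands.
- The arm moves only by the shell command python3 -m inch 'ROWS'. ROWS is JSON, a list of rows, each an object with "hand": the closure, from 0 (fully open) to 1 (shut); "slide": the shift along the world's x, y, z in cm, a list of three; "yaw": the turn about the world's z in rad. A call has 1 to 10 rows; each row is the pose to reach, as a shift and turn from the pose commanded when the call began; what a row does not reach only later rows make up. A row lasts 1/8 s, in which the tool goes at most 62.5 mm and 10.7 degrees, less where a joint would pass 70% of its speed; a pose out of reach is approached as far as the arm can. A call with a gripper value outside its range is refused whole. The fingers move at their own pace and stop on an object; the grip force is fixed at half the most. Time passes only in rows, so rows that repeat a pose let the fingers close. It gives the time, the measured TCP pose, the force and the opening at its end, in the units of the state.
- sense(): the state, without advancing time (a new reading comes with each control period).
- capture(name): name is "scene" or "top" or "wrist"; returns the picture (384x512x3 uint8, blue, green, red); there is no depth.
- camera_model(name): a dict with "mtx" (3x3 intrinsics, pixels), "xyz" and "orientation" of the camera in the world; the wrist camera has in their place "tool_from_camera" (4x4, takes a point from camera to tool coordinates, whose origin is the TCP and whose axes are the flange's). Camera axes: x right, y up, looking along -z (the intrinsics and any distortion apply to the point x, -y, -z); pixel columns grow to the right and rows downward; lengths in m; the calibration is good to about 2 mm. A picture is of the moment at which its call begins: read the wrist's pose just before it. camera_model takes no time and is no camera call.
- finish_job(): hands the job in, once; it reports no verdict.
The state is a dict: "time_s": time; "joints": joint angles; "joint_velocities": joint speeds; "effort": joint torques, N m; "tcp_pos": TCP position; "ee_rot": TCP orientation; "wrist_force": force on the tool from outside, world axes, zero at the start; "moment": the same for the moment, N m; "gripper_width": opening from 0.0 (shut) to 1.0 (fully open).
Only numpy, scipy, OpenCV 4.12 (cv2) and the standard library are available. Lean on these libraries where they do the work, as an engineer would, in place of code of your own. Each camera call takes 0.05 s, during which the arm holds its last target. There are 200 camera calls.

## Working session

There is one attempt and no reset: what is moved stays moved. The work goes in short steps, Python scripts to look and compute and a shell command to move; the robot and the scene stay as the last step left them, time stands still between calls to the robot, and variables do not carry over. Pictures are saved under pics/ and viewed, about 12 in all and at most 16, crops included, and the job is handed in when it is done.

```bash
ls; mkdir -p pics
python3 - <<'E'
from station import sense,capture,camera_model
import cv2
for n in("scene","top","wrist"):
    s=sense();im=capture(n);cv2.imwrite(f"pics/{n}0.png",im)
    m=camera_model(n);print(n,m)
print(s)
E
```

```text
pics
scene {'mtx': array([[429.66639507,   0.        , 259.95982957],
       [  0.        , 429.66639507, 191.92562822],
       [  0.        ,   0.        ,   1.        ]]), 'xyz': array([1.36800249, 0.16598284, 0.8055709 ]), 'orientation': array([[-0.26279106, -0.62041227,  0.73893807],
       [ 0.96461513, -0.15193966,  0.21548085],
       [-0.02141296,  0.76941728,  0.63838744]])}
top {'mtx': array([[385.78470693,   0.        , 252.16794219],
       [  0.        , 385.78470693, 195.6390198 ],
       [  0.        ,   0.        ,   1.        ]]), 'xyz': array([ 0.34063032, -0.07843143,  1.10414412]), 'orientation': array([[ 0.00316812,  0.98111285, -0.19341027],
       [-0.99997656,  0.0042822 ,  0.00534241],
       [ 0.00606973,  0.19338881,  0.98110342]])}
wrist {'mtx': array([[276.6368217 ,   0.        , 256.02768412],
       [  0.        , 276.6368217 , 190.58272765],
       [  0.        ,   0.        ,   1.        ]]), 'tool_from_camera': array([[-8.53053530e-04,  9.57144883e-01,  2.89608260e-01,
         7.97779332e-02],
       [ 9.99998819e-01,  4.46242666e-04,  1.47072337e-0
[... 295 characters left out ...]
9e-02,
       -6.84115326e+01, -1.48194057e+01]), 'joint_velocities': array([-0.05393371, -0.14506187,  0.10803749,  0.07129818,  0.01202279,
       -0.0200372 ]), 'effort': array([-3.82950902e-04, -3.91689599e+01,  1.87935573e+01,  4.23186377e+00,
        1.35099542e-02, -7.23962876e-05]), 'tcp_pos': array([ 0.19636849, -0.59292153,  0.29126286]), 'ee_rot': array([[-9.49375061e-01, -3.14144091e-01, -6.96080054e-04],
       [-3.14144852e-01,  9.49373258e-01,  1.85167867e-03],
       [ 7.91458750e-05,  1.97660752e-03, -9.99998043e-01]]), 'wrist_force': array([-0.41996837, -0.36001847,  0.55954828]), 'moment': array([ 0.02795138, -0.02320818,  0.04545844]), 'gripper_width': 0.9987869747308847}
```

View pics/top0.png

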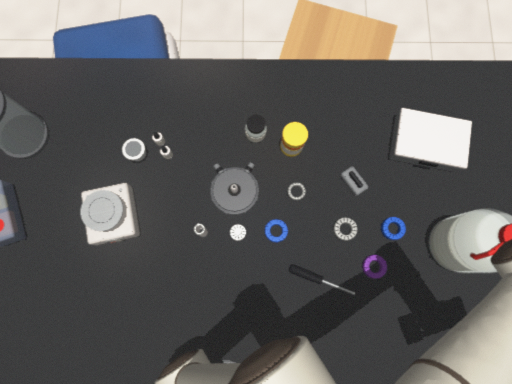

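View pics/scene0.png

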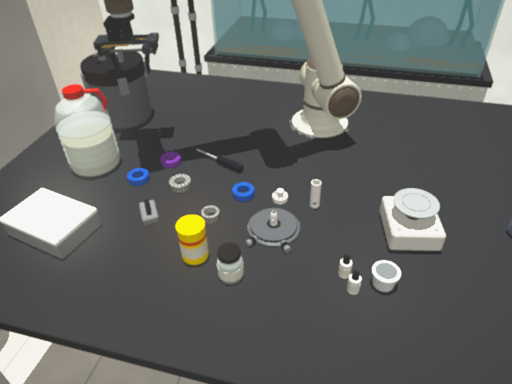

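Top view: the large candidates are the grey ring (346,229), the grey ring (297,191, looks smaller), the blue rings (276,231) and (394,228), and the purple ring (375,266). The tube is at (200,229) and the white droppers at (158,138)/(166,152) could be mistaken for it. The cap is at (238,232), the reactor at (235,190) and the scale at (104,210). I choose grey for the rings and the lone hollow white tube, and check both in a crop.

```bash
cat > h.py <<'E'
import numpy as np,cv2
from station import sense,capture,camera_model
def cam(name,s=None):
    m=camera_model(name)
    if name!="wrist": return m["mtx"],m["xyz"],m["orientation"]
    T=m["tool_from_camera"];R=s["ee_rot"]
    return m["mtx"],s["tcp_pos"]+R@T[:3,3],R@T[:3,:3]
def ray(c,px,z):
    K,p,R=c;d=R@(np.array([1,-1,-1])*(np.linalg.inv(K)@[px[0],px[1],1]))
    return p+d*(z-p[2])/d[2]
def proj(c,X):
    K,p,R=c;v=R.T@(np.array(X)-p);v=K@(v*[1,-1,-1]);return v[:2]/v[2]
def shot(name,fn):
    s=sense();im=capture(name);cv2.imwrite(f"pics/{fn}.png",im);return im,cam(name,s),s
def blobs(mask,amin=20):
    n,l,st,ce=cv2.connectedComponentsWithStats(mask.astype(np.uint8))
    return [(st[i,4],st[i,:4].tolist(),ce[i].round(1)) for i in range(1,n) if st[i,4]>=amin]
E
python3 - <<'E'
from h import *
im=cv2.imread("pics/top0.png");c=cam("top")
g=im.max(2);sat=im.max(2).astype(int)-im.min(2)
for n,(u,v),r,z in[("L",(346,229),18,.022),("S",(297,191),15,.022),("cap",(238,232),13,.016),("tube",(200,229),11,.08),("scale",(104,210),40,.06)]:
    sub=np.zeros(g.shape,bool);sub[v-r:v+r,u-r:u+r]=1
    m=((g>85)&sub).astype(np.uint8)
    pts=cv2.findNonZero(m);h=cv2.convexHull(pts);e=cv2.fitEllipse(h);(x,y),rr=cv2.minEnclosingCircle(h)
    X=ray(c,(x,y),z);D=np.linalg.norm(ray(c,(x+rr,y),z)-ray(c,(x-rr,y),z))
    print(n,(round(x,1),round(y,1)),X.round(4),"D",D.round(4),e[1])
print("reactor",ray(c,(235,190),.02),"unions",ray(c,(217,167),.01),ray(c,(251,167),.01),"stub",ray(c,(235,188),.06))
crop=cv2.resize(im[120:275,80:390],None,fx=2.58,fy=2.58,interpolation=cv2.INTER_CUBIC);cv2.imwrite("pics/c1.png",crop)
E
```

```text
L (345.5, 228.5) [ 0.4609 -0.3474  0.022 ] D 0.068 (23.04360008239746, 24.111459732055664)
S (296.3, 190.8) [ 0.5686 -0.2108  0.022 ] D 0.0534 (17.887266159057617, 18.4105281829834)
cap (237.5, 231.9) [ 0.4506 -0.0434  0.016 ] D 0.0498 (17.1826229095459, 17.494672775268555)
tube (200.1, 230.1) [0.4487 0.0541 0.08  ] D 0.0409 (11.812353134155273, 16.04307746887207)
scale (108.8, 213.8) [0.4944 0.3068 0.06  ] D 0.1966 (67.08110809326172, 68.00469207763672)
reactor [ 0.57064426 -0.03497856  0.02      ] unions [0.64146059 0.01899617 0.01      ] [ 0.64194304 -0.08069171  0.01      ] stub [ 0.56781784 -0.03651514  0.06      ]
```

View pics/c1.png

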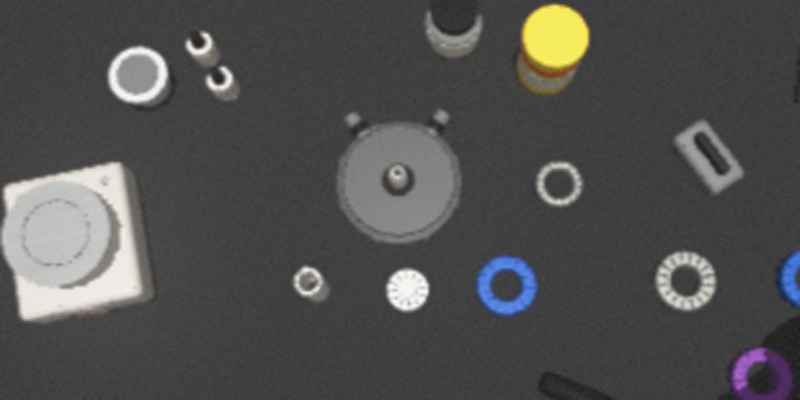

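The grey rings measure about 64 mm (large, 346,229) and about 50 mm (small, 297,191), so the medium is absent. The white hollow cylinder (200,229) is the tube and the slotted white disc (238,232) is the cap. Next I move above the tube and reactor.

```bash
python3 -m inch '[{"hand":0,"slide":[13,29,0],"yaw":-0.16},{"hand":0,"slide":[13,29,0],"yaw":-0.16},{"hand":0,"slide":[13,29,0],"yaw":-0.16},{"hand":0,"slide":[13,29,0],"yaw":-0.16},{"hand":0,"slide":[13,29,0],"yaw":-0.16},{"hand":0,"slide":[26,59,0],"yaw":-0.32},{"hand":0,"slide":[26,59,0],"yaw":-0.32},{"hand":0,"slide":[26,59,0],"yaw":-0.32},{"hand":0,"slide":[26,59,0],"yaw":-0.32},{"hand":0,"slide":[26,59,0],"yaw":-0.32}]'
python3 -m inch '[{"hand":0,"slide":[0,0,0],"yaw":0},{"hand":0,"slide":[0,0,0],"yaw":0}]'
python3 - <<'E'
from h import *
im,c,s=shot("wrist","w1");print(s["time_s"],s["tcp_pos"],s["ee_rot"].round(3),s["joints"].round(1))
for X in([.449,.054,.08],[.45,-.043,.016],[.568,-.036,.06]):print(proj(c,X))
E
```

```text
time_s: 1.4
tcp_pos: [0.446, -0.0261, 0.2925]
ee_rot: [[-1.0, -0.0, 0.001], [-0.0, 1.0, 0.0], [-0.001, 0.0, -1.0]]
wrist_force: [0.6, -0.3, -0.2]
gripper_width: 0.999
time_s: 1.65
tcp_pos: [0.4453, -0.0281, 0.2919]
ee_rot: [[-1.0, -0.0, -0.001], [-0.0, 1.0, -0.0], [0.001, -0.0, -1.0]]
wrist_force: [0.3, -0.3, 0.3]
gripper_width: 0.996
1.65 [ 0.44533663 -0.02813739  0.29189188] [[-1.    -0.    -0.001]
 [-0.     1.    -0.   ]
 [ 0.001 -0.    -1.   ]] [  17.4    4.4  -23.2   -0.   -62.5 -107.3]
[327.94405099 183.56867964]
[245.12081981 171.86430885]
[250.12054192 265.62086356]
```

View pics/w1.png

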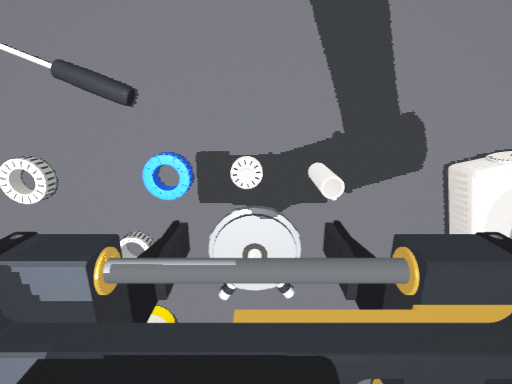

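Wrist view: tube at (327,180), cap at (246,172), stub at (254,257), and the unions at (225,294) and (290,291) below it, which is the +x side. I still need the tube's hole side, so I zoom into the scene view and this one.

Run:
```python
from h import *
a=cv2.imread("pics/scene0.png")[165:260,235:345];b=cv2.imread("pics/w1.png")[150:210,300:360]
f=lambda x,k:cv2.resize(x,(0,0),fx=k,fy=k,interpolation=cv2.INTER_CUBIC)
a=f(a,4);b=f(b,6);b=cv2.copyMakeBorder(b,0,a.shape[0]-b.shape[0],0,0,0) 
cv2.imwrite("pics/c2.png",np.hstack([a,b]))
```

```text
(no output)
```

View pics/c2.png

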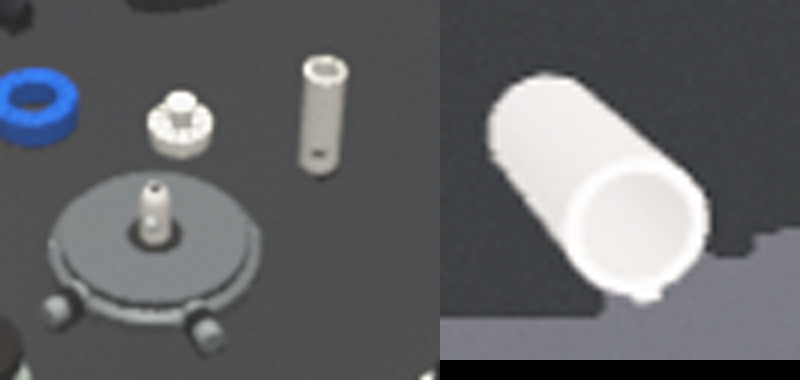

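Run:
```python
from h import *
im=cv2.imread("pics/w1.png");s=sense();c=cam("wrist",s)
print("cam",c[1])
# tube top by outline of bright top annulus: crop-fit from picture
for (u,v) in [(333,188)]: 
    C=ray(c,(u,v),.082);print("tube top",C)
T=ray(c,(334.7,199.2),.082);d=T-C;print("rib",d,np.degrees(np.arctan2(d[1],d[0])))
for r in range(172,206,1):
    print(r,im[r,318:350,1].tolist()) if r%3==0 else 0
# unions / base
g=im.max(2)
sub=im[205:305,200:310,1];print(blobs((sub>200),4))
for r in range(236,300,4):print(r,im[r,205:305:3,1].tolist())
```

```text
cam [ 0.36529002 -0.0281262   0.38460647]
tube top [0.4536984  0.05899084 0.082     ]
rib [0.01345601 0.00301731 0.        ] 12.638649827483762
174 [235, 236, 236, 238, 237, 237, 238, 239, 239, 239, 239, 240, 238, 238, 240, 239, 229, 167, 93, 65, 64, 66, 65, 68, 65, 64, 65, 66, 68, 66, 66, 65]
177 [234, 235, 235, 236, 236, 237, 238, 238, 238, 244, 248, 251, 253, 253, 253, 253, 253, 253, 253, 251, 234, 136, 66, 63, 65, 64, 68, 63, 64, 65, 66, 64]
180 [232, 232, 234, 235, 235, 238, 249, 253, 252, 245, 236, 235, 232, 232, 230, 229, 228, 229, 228, 231, 240, 250, 253, 241, 144, 65, 64, 66, 67, 65, 66, 66]
183 [229, 230, 231, 237, 249, 253, 250, 240, 238, 236, 237, 236, 236, 235, 233, 232, 231, 231, 229, 228, 229, 228, 229, 246, 253, 243, 143, 65, 65, 65, 66, 65]
186 [229, 228, 233, 248, 252, 248, 240, 239, 239, 239, 237, 237, 237, 236, 236, 235, 234, 232, 231, 232, 231, 230, 228, 233, 249, 249, 195, 66, 63, 64, 67, 67]
189 [121, 199, 237, 250, 252, 247, 239, 239, 240, 240, 240, 239, 239, 238, 237, 238, 237, 236, 236, 234, 233, 232, 232, 244, 252, 238, 117, 66, 63, 66, 66, 66]
192 [66, 66,
[... 3134 characters left out ...]
121, 123, 121]
284 [123, 123, 124, 125, 124, 123, 96, 109, 251, 163, 231, 232, 231, 231, 231, 231, 231, 231, 231, 231, 232, 231, 230, 231, 204, 253, 238, 65, 50, 123, 122, 122, 124, 123]
288 [126, 126, 125, 124, 125, 102, 61, 73, 96, 246, 122, 149, 229, 231, 232, 233, 233, 234, 232, 231, 232, 178, 171, 125, 99, 80, 79, 73, 140, 130, 124, 124, 125, 124]
292 [124, 124, 124, 125, 124, 217, 244, 76, 74, 75, 124, 123, 124, 124, 125, 125, 123, 124, 125, 126, 124, 124, 124, 123, 125, 110, 72, 242, 253, 241, 124, 123, 124, 124]
296 [125, 124, 124, 124, 125, 247, 254, 253, 181, 125, 123, 127, 125, 125, 126, 124, 125, 124, 124, 123, 125, 124, 124, 124, 123, 124, 124, 249, 254, 166, 124, 122, 126, 125]
```

```bash
python3 -m inch '[{"hand":0,"slide":[6.5,3.5,-4],"yaw":0},{"hand":0,"slide":[6.5,3.5,-4],"yaw":0},{"hand":0,"slide":[6.5,3.5,-4],"yaw":0},{"hand":0,"slide":[6.5,3.5,-4],"yaw":0}]'
python3 - <<'E'
from h import *
im,c,s=shot("wrist","w2");print(s["tcp_pos"])
cv2.imwrite("pics/w2b.png",cv2.resize(im[50:270,160:400],None,fx=2.5,fy=2.5,interpolation=cv2.INTER_CUBIC))
E
```

```text
time_s: 2.2
tcp_pos: [0.5101, 0.0055, 0.2526]
ee_rot: [[-1.0, 0.002, -0.0], [0.002, 1.0, -0.0], [0.0, -0.0, -1.0]]
wrist_force: [0.2, 0.4, -0.0]
gripper_width: 0.996
[0.51010772 0.00550394 0.25260333]
```

View pics/w2b.png

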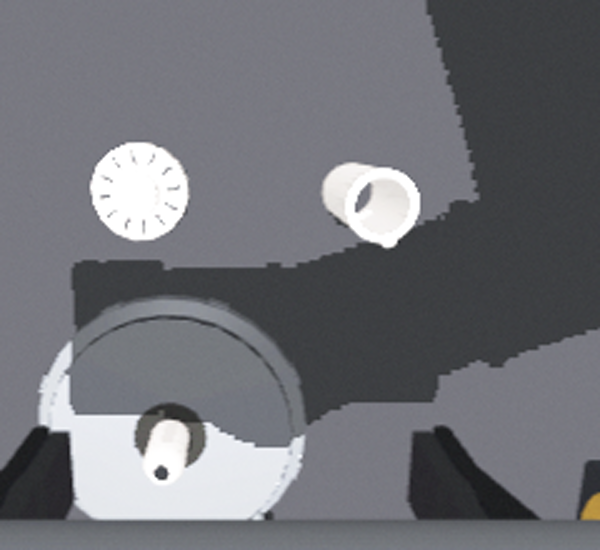

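Run:
```python
from h import *
s=sense();c=cam("wrist",s);im=cv2.imread("pics/w2.png")
g=im[:,:,1]
m=np.zeros_like(g);m[110:155,285:335]=g[110:155,285:335]>248
cs=cv2.findContours(m,cv2.RETR_CCOMP,cv2.CHAIN_APPROX_NONE)
for k,h in zip(cs[0],cs[1][0]):
    if len(k)>15:
        e=cv2.fitEllipse(k);C=ray(c,e[0],.082);print(len(k),h[3],np.round(e[0],2),np.round(e[1],1),C)
P=np.array([ray(c,p[0],.082) for k in cs[0] for p in k if len(k)>15])
T=ray(c,(316,147.6),.082)
# cut by radius from inner-fit centre
for k,h in zip(cs[0],cs[1][0]):
    if h[3]>=0 and len(k)>15:
        C=ray(c,cv2.fitEllipse(k)[0],.082);r=np.linalg.norm((P-C)[:,:2],axis=1);q=P[r>.0143]-C
        print("rib pts",len(q),np.degrees(np.arctan2(q[:,1].mean(),q[:,0].mean())),r.max())
d=T-C;print("rib eye",np.degrees(np.arctan2(d[1],d[0])))
print("stub",ray(c,(224.4,238.8),.06))
m=np.zeros_like(g);m[100:152,190:240]=g[100:152,190:240]>240
e=cv2.minEnclosingCircle(cv2.findNonZero(m));print("cap",e,ray(c,e[0],.016))
# reactor from w1
s1=dict(tcp_pos=np.array([.44533663,-.02813739,.29189188]),ee_rot=np.diag([-1,1,-1.]))
c1=cam("wrist",s1)
a,b=ray(c1,(223.5,295.3),.012),ray(c1,(288.7,293.4),.012);print(a,b);d=b-a;print("perp az",np.degrees(np.arctan2(-d[0],d[1])))
im1=cv2.imread("pics/w1.png")[:,:,1]
P=[]
for r in range(212,258,2):
    row=im1[r,190:320].astype(int);w=np.where(row>175)[0]
    if len(w)>5:P+= [[190+w[0],r],[190+w[-1],r]]
e=cv2.fitEllipse(np.array(P,np.float32));print("base",e,ray(c1,e[0],.02))
print("stub w1",ray(c1,(254.1,253.4),.06))
```

```text
83 -1 [312.53 131.9 ] [28.6 29.7] [0.45288526 0.05885808 0.082     ]
73 0 [312.96 131.57] [21.9 23.6] [0.45258737 0.05924766 0.082     ]
rib pts 5 10.657437878442835 0.015589576855620641
rib eye 14.038691892541959
stub [ 0.57406949 -0.03030919  0.06      ]
cap ((215.3157958984375, 125.78947448730469), 19.560714721679688) [ 0.45134055 -0.0413209   0.016     ]
[ 0.65209464 -0.07994702  0.012     ] [0.64853698 0.02354121 0.012     ]
perp az 1.9689082910267524
base ((254.41529846191406, 246.61207580566406), (74.2918930053711, 91.66902923583984), 90.5543212890625) [ 0.56165638 -0.03052867  0.02      ]
stub w1 [ 0.55005726 -0.03064515  0.06      ]
```

Tube axis is about (0.453, 0.059) with the rib at about +12°. The reactor's x axis is about +2°. I grasp the tube with the jaws across the rib.

```bash
python3 -m inch '[{"hand":0,"slide":[-5.7,5.4,0],"yaw":0.2},{"hand":0,"slide":[-5.7,5.4,0],"yaw":0.2},{"hand":0,"slide":[-5.7,5.4,-5],"yaw":0.2},{"hand":0,"slide":[-5.7,5.4,-10],"yaw":0.2},{"hand":0,"slide":[-5.7,5.4,-13.6],"yaw":0.2},{"hand":0,"slide":[-5.7,5.4,-13.6],"yaw":0.2},{"hand":0.5,"slide":[-5.7,5.4,-13.6],"yaw":0.2},{"hand":1,"slide":[-5.7,5.4,-13.6],"yaw":0.2},{"hand":1,"slide":[-5.7,5.4,-13.6],"yaw":0.2},{"hand":1,"slide":[-5.7,5.4,-13.6],"yaw":0.2}]'
python3 -m inch '[{"hand":1,"slide":[0,0,0],"yaw":0},{"hand":1,"slide":[0,0,0],"yaw":0},{"hand":1,"slide":[0,0,4],"yaw":0},{"hand":1,"slide":[0,0,9],"yaw":0},{"hand":1,"slide":[0,0,9],"yaw":0},{"hand":1,"slide":[0,0,9],"yaw":0}]'
```

```text
time_s: 3.5
tcp_pos: [0.454, 0.0609, 0.1169]
ee_rot: [[-0.98, -0.198, 0.001], [-0.198, 0.98, 0.001], [-0.001, 0.0, -1.0]]
wrist_force: [-0.7, -0.0, -0.2]
gripper_width: 0.633
time_s: 4.25
tcp_pos: [0.4531, 0.0606, 0.2057]
ee_rot: [[-0.98, -0.198, -0.001], [-0.198, 0.98, 0.0], [0.001, 0.0, -1.0]]
wrist_force: [-0.8, -0.9, -0.7]
gripper_width: 0.288
```

```bash
python3 -m inch '[{"hand":1,"slide":[6,-4.5,0.5],"yaw":-0.08},{"hand":1,"slide":[11.7,-9.2,0.5],"yaw":-0.17},{"hand":1,"slide":[11.7,-9.2,0.5],"yaw":-0.17},{"hand":1,"slide":[11.7,-9.2,0.5],"yaw":-0.17},{"hand":1,"slide":[11.7,-9.2,0.5],"yaw":-0.17},{"hand":1,"slide":[11.7,-9.2,0.5],"yaw":-0.17}]'
python3 - <<'E'
from h import *
f=lambda x,k:cv2.resize(x,(0,0),fx=k,fy=k,interpolation=cv2.INTER_CUBIC)
im,c,s=shot("wrist","w3");i2,c2,_=shot("scene","s3")
t=s["tcp_pos"];print(t);p=proj(c2,[.57,-.031,.07]).astype(int);print(p)
a=f(i2[p[1]-60:p[1]+60,p[0]-50:p[0]+50],4);q=f(im[140:290,180:330],3.2)
cv2.imwrite("pics/c3.png",np.hstack([a,q[:480,:480] if q.shape[0]>=480 else q]))
E
```

```text
time_s: 5.0
tcp_pos: [0.5698, -0.0305, 0.2109]
ee_rot: [[-1.0, -0.031, -0.001], [-0.031, 1.0, -0.0], [0.001, -0.0, -1.0]]
wrist_force: [0.2, -0.1, -0.3]
gripper_width: 0.285
[ 0.56983831 -0.03054178  0.21089421]
[273 207]
```

View pics/c3.png

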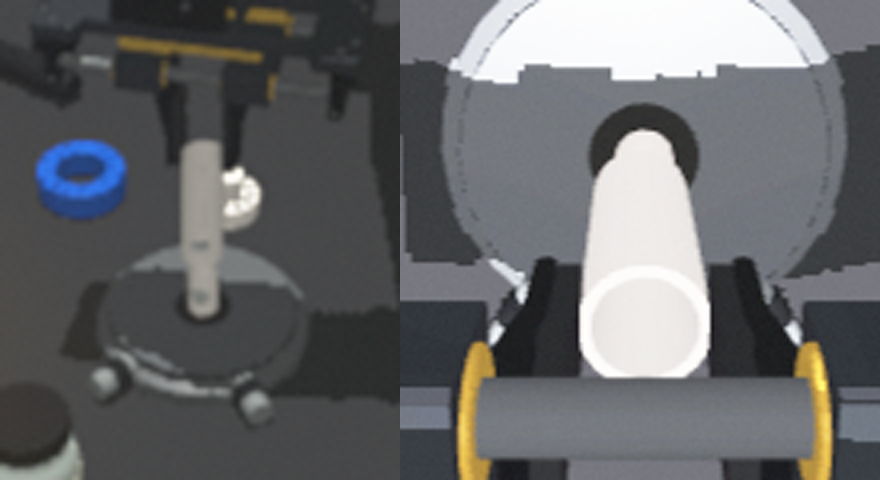

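Run:
```python
from h import *
c=cam("top");im=cv2.imread("pics/top0.png");g=im[:,:,1].astype(int)
sub=g[160:222,205:265]
m=((sub>95)).astype(np.uint8);m=cv2.morphologyEx(m,cv2.MORPH_OPEN,np.ones((3,3)))
print(blobs(m,100))
E=cv2.findContours(m,cv2.RETR_EXTERNAL,cv2.CHAIN_APPROX_NONE)[0];k=max(E,key=len)
e=cv2.fitEllipse(k);print(e,ray(c,(e[0][0]+205,e[0][1]+160),.02))
for r in range(180,200):print(r,g[r,224:248].tolist())
s2=dict(tcp_pos=np.array([.51010772,.00550394,.25260333]),ee_rot=np.array([[-1,.002,0],[.002,1,0],[0,0,-1.]]))
c2=cam("wrist",s2);print("ring w2",ray(c2,(228,224.8),.02), "stub w2",ray(c2,(224.4,238.8),.06))
b=cv2.imread("pics/w2.png")[:,:,1].astype(int)
for r in range(208,246,2):print(r,b[r,208:248].tolist())
```

```text
[(np.int32(1670), [6, 8, 48, 46], array([29.3, 30.2]))]
((29.291410446166992, 30.15916633605957), (45.42140197753906, 46.8763313293457), 91.39352416992188) [ 0.57016802 -0.03294983  0.02      ]
180 [127, 128, 126, 127, 126, 129, 127, 130, 129, 127, 127, 128, 129, 127, 128, 128, 130, 128, 130, 129, 129, 127, 129, 129]
181 [128, 129, 131, 129, 129, 129, 127, 128, 129, 129, 129, 129, 132, 128, 132, 128, 126, 130, 131, 130, 128, 128, 130, 131]
182 [129, 130, 129, 130, 127, 128, 126, 130, 128, 128, 129, 128, 128, 128, 129, 129, 132, 128, 130, 132, 128, 131, 129, 132]
183 [129, 129, 130, 130, 128, 131, 127, 122, 117, 112, 110, 105, 118, 124, 127, 129, 130, 130, 129, 127, 132, 130, 133, 130]
184 [128, 128, 129, 130, 130, 126, 118, 107, 120, 147, 160, 134, 100, 91, 110, 125, 130, 130, 131, 129, 130, 128, 132, 130]
185 [129, 129, 128, 131, 125, 110, 99, 134, 168, 153, 156, 168, 130, 83, 84, 109, 127, 129, 127, 133, 132, 132, 128, 130]
186 [130, 131, 130, 126, 113, 86, 99, 158, 173, 108, 110, 154, 154, 94, 66, 80, 110, 129, 132, 131, 129, 130, 130, 131]
187 [130, 131, 128, 120, 103, 72, 104, 1
[... 4681 characters left out ...]
 255, 254, 247, 236, 234, 235, 236, 235, 234, 235, 235, 234, 235, 235, 234, 234, 235, 234]
240 [234, 233, 233, 234, 233, 235, 235, 234, 234, 235, 236, 254, 255, 255, 82, 78, 82, 83, 81, 239, 255, 255, 254, 248, 236, 235, 234, 234, 234, 235, 234, 234, 235, 235, 234, 234, 234, 234, 234, 235]
242 [233, 233, 234, 233, 234, 233, 234, 233, 233, 233, 234, 235, 241, 255, 255, 255, 255, 255, 255, 255, 255, 249, 236, 234, 234, 234, 233, 235, 234, 235, 234, 234, 235, 235, 235, 235, 233, 233, 234, 233]
244 [233, 233, 234, 233, 233, 233, 234, 233, 233, 234, 233, 233, 233, 233, 233, 236, 237, 237, 236, 233, 234, 235, 234, 234, 235, 234, 234, 233, 233, 233, 233, 233, 233, 233, 233, 233, 233, 232, 233, 233]
```

Run:
```python
from h import *
s2=dict(tcp_pos=np.array([.51010772,.00550394,.25260333]),ee_rot=np.array([[-1,.002,0],[.002,1,0],[0,0,-1.]]))
cw=cam("wrist",s2);ct=cam("top");cs=cam("scene")
im=cv2.imread("pics/scene0.png")[:,:,1].astype(int)
for r in range(205,222):print(r,im[r,266:284].tolist())
for n,c,p in(("w",cw,(224.1,239)),("t",ct,(233.4,186.5)),("s",cs,(273.9,211.8))):print(n,ray(c,p,.06),ray(c,p,.07))
# cross-check calibration on tube top & cap
```

```text
205 [80, 80, 81, 81, 81, 81, 80, 79, 80, 79, 81, 81, 82, 83, 84, 82, 82, 80]
206 [80, 80, 80, 79, 79, 80, 81, 80, 80, 80, 81, 78, 79, 80, 80, 80, 79, 79]
207 [80, 81, 85, 84, 86, 90, 94, 93, 91, 89, 89, 88, 86, 82, 82, 80, 79, 80]
208 [99, 110, 118, 116, 118, 121, 123, 121, 121, 120, 120, 120, 119, 114, 103, 94, 86, 83]
209 [125, 132, 137, 137, 136, 136, 140, 140, 139, 137, 137, 137, 137, 134, 128, 122, 120, 113]
210 [137, 137, 137, 137, 136, 141, 175, 175, 160, 151, 139, 136, 137, 137, 138, 137, 137, 134]
211 [137, 137, 135, 136, 139, 170, 177, 143, 139, 167, 160, 137, 136, 137, 137, 138, 136, 138]
212 [137, 137, 137, 136, 155, 218, 195, 112, 143, 204, 192, 143, 135, 136, 136, 137, 137, 138]
213 [136, 137, 135, 139, 172, 227, 229, 216, 219, 225, 203, 153, 136, 136, 136, 138, 136, 137]
214 [137, 137, 136, 143, 177, 214, 227, 233, 229, 220, 197, 159, 137, 135, 136, 136, 136, 138]
215 [136, 137, 136, 143, 168, 196, 210, 216, 215, 203, 185, 156, 136, 136, 137, 137, 137, 137]
216 [136, 138, 136, 143, 160, 180, 189, 194, 192, 185, 172, 152, 138, 136, 136, 137, 136, 136]
217 [137, 137, 136, 142, 160, 172, 178, 181, 180, 177, 166, 148, 138, 137, 136, 137, 137, 137]
218 [136, 137, 136, 138, 155, 169, 177, 178, 176, 172, 164, 146, 135, 137, 136, 138, 136, 137]
219 [137, 136, 126, 122, 142, 182, 209, 192, 171, 171, 162, 136, 119, 132, 137, 137, 137, 136]
220 [136, 128, 103, 98, 135, 186, 219, 207, 171, 165, 160, 123, 92, 113, 132, 136, 136, 136]
221 [132, 108, 79, 91, 138, 168, 181, 178, 160, 160, 159, 121, 74, 87, 121, 136, 137, 137]
w [ 0.57400801 -0.03083028  0.06      ] [ 0.56896346 -0.02953057  0.07      ]
t [ 0.5720505  -0.03203301  0.06      ] [ 0.56983414 -0.03247738  0.07      ]
s [ 0.57370293 -0.02979067  0.06      ] [ 0.5843565  -0.02716485  0.07      ]
```

Run:
```python
from h import *
s=sense();c=cam("wrist",s);im=cv2.imread("pics/w3.png")[:,:,1];print(s["tcp_pos"],s["ee_rot"].round(4).tolist())
zt=s["tcp_pos"][2]-.0345
m=np.zeros_like(im);m[215:262,225:290]=im[215:262,225:290]>243
cs=cv2.findContours(m,cv2.RETR_CCOMP,cv2.CHAIN_APPROX_NONE)
for k,h in zip(*[cs[0],cs[1][0]]):
    if len(k)>30:e=cv2.fitEllipse(k);print(h[3],e,ray(c,e[0],zt))
P=[]
for r in range(218,256,3):print(r,im[r,230:284:2].tolist())
```

```text
[ 0.57018785 -0.03053079  0.21141647] [[-0.9995, -0.0311, -0.0001], [-0.0311, 0.9995, 0.0], [0.0001, 0.0, -1.0]]
-1 ((256.12957763671875, 241.239501953125), (34.87388229370117, 37.917152404785156), 88.86766052246094) [ 0.55561534 -0.03056675  0.17691647]
218 [117, 117, 117, 116, 195, 232, 234, 234, 235, 236, 235, 237, 236, 236, 236, 235, 234, 235, 234, 233, 232, 229, 117, 116, 116, 116, 117]
221 [118, 117, 117, 117, 219, 232, 233, 234, 235, 235, 235, 236, 236, 236, 235, 234, 234, 235, 234, 233, 232, 230, 151, 117, 116, 118, 117]
224 [45, 45, 44, 74, 229, 231, 233, 233, 234, 245, 251, 252, 252, 252, 252, 252, 251, 246, 239, 234, 233, 231, 191, 78, 47, 45, 47]
227 [44, 45, 42, 77, 230, 231, 240, 251, 252, 252, 249, 241, 238, 238, 238, 237, 246, 252, 252, 252, 243, 231, 219, 63, 44, 47, 47]
230 [45, 44, 46, 96, 232, 249, 252, 250, 236, 234, 235, 235, 236, 237, 236, 234, 235, 234, 234, 249, 252, 251, 230, 101, 44, 46, 44]
233 [43, 45, 45, 131, 250, 252, 243, 231, 233, 234, 236, 234, 236, 236, 237, 235, 235, 234, 234, 231, 238, 252, 252, 103, 41, 44, 46]
236 [44, 45, 43, 217, 252, 248, 22
[... 199 characters left out ...]
1, 230, 227, 252, 227, 42, 47, 46]
242 [46, 43, 38, 216, 252, 225, 229, 231, 232, 233, 234, 235, 237, 236, 236, 235, 235, 234, 234, 232, 231, 227, 250, 227, 36, 43, 46]
245 [45, 41, 40, 218, 252, 232, 230, 231, 233, 234, 235, 235, 236, 236, 236, 235, 234, 234, 234, 233, 231, 230, 252, 181, 39, 42, 43]
248 [45, 43, 42, 173, 252, 247, 230, 232, 233, 234, 236, 235, 235, 236, 237, 235, 235, 234, 233, 232, 231, 247, 252, 183, 41, 43, 47]
251 [43, 41, 42, 50, 243, 252, 247, 232, 233, 234, 235, 234, 236, 237, 236, 236, 235, 235, 234, 233, 247, 252, 244, 62, 41, 44, 47]
254 [44, 40, 43, 71, 120, 230, 252, 252, 239, 234, 235, 235, 236, 236, 236, 235, 235, 235, 239, 252, 252, 239, 118, 75, 42, 42, 46]
```

The scene view shows the tube foot only about 7 mm above the stub, and the wrist view puts the tube top low in the fingers. The tube was caught late, so it sits about 28 mm low in the grip. I'll start it on the stub, let go, and regrasp lower. The stub is about 4 mm further in x.

```bash
python3 -m inch '[{"hand":1,"slide":[0.4,0,0],"yaw":0},{"hand":1,"slide":[0.4,0,0],"yaw":0},{"hand":1,"slide":[0.4,0,-0.4],"yaw":0},{"hand":1,"slide":[0.4,0,-0.8],"yaw":0},{"hand":1,"slide":[0.4,0,-1.2],"yaw":0},{"hand":1,"slide":[0.4,0,-1.5],"yaw":0},{"hand":1,"slide":[0.4,0,-1.5],"yaw":0}]'
python3 - <<'E'
from h import *
f=lambda x,k:cv2.resize(x,(0,0),fx=k,fy=k,interpolation=cv2.INTER_CUBIC)
im,c,s=shot("wrist","w4");i2,c2,_=shot("scene","s4")
p=(273,207)
a=f(i2[p[1]-60:p[1]+60,p[0]-50:p[0]+50],4);q=f(im[140:290,180:330],3.2)
cv2.imwrite("pics/c4.png",np.hstack([a,q[:480,:480]]))
E
```

```text
time_s: 5.98
tcp_pos: [0.5744, -0.0311, 0.1957]
ee_rot: [[-1.0, -0.03, -0.001], [-0.03, 1.0, 0.0], [0.001, 0.0, -1.0]]
wrist_force: [-0.4, 1.0, -1.0]
gripper_width: 0.29
```

View pics/c4.png

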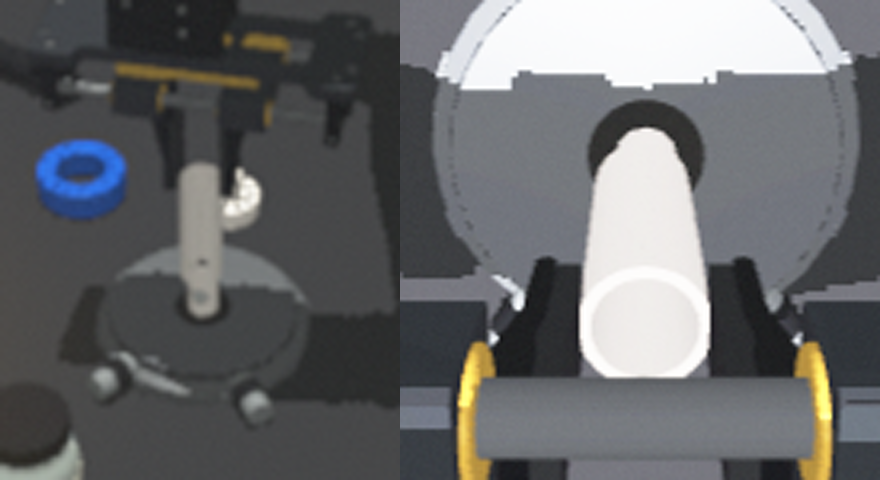

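```bash
python3 -m inch '[{"hand":1,"slide":[0,0,-0.3],"yaw":0},{"hand":1,"slide":[0,0,-0.6],"yaw":0},{"hand":1,"slide":[0,0,-0.8],"yaw":0},{"hand":1,"slide":[0,0,-0.8],"yaw":0}]'; python3 -m inch '[{"hand":1,"slide":[0,0,-0.4],"yaw":0},{"hand":1,"slide":[0,0,-0.6],"yaw":0},{"hand":1,"slide":[0,0,-0.6],"yaw":0}]'
```

```text
time_s: 6.58
tcp_pos: [0.5748, -0.0311, 0.1883]
ee_rot: [[-1.0, -0.03, 0.0], [-0.03, 1.0, 0.0], [-0.0, 0.0, -1.0]]
wrist_force: [-1.2, 1.1, 0.1]
gripper_width: 0.291
time_s: 6.95
tcp_pos: [0.5746, -0.031, 0.1819]
ee_rot: [[-1.0, -0.03, -0.0], [-0.03, 1.0, 0.0], [0.0, 0.0, -1.0]]
wrist_force: [0.1, 3.0, 1.1]
gripper_width: 0.284
```

```bash
python3 -m inch '[{"hand":1,"slide":[0,0,-0.3],"yaw":0},{"hand":1,"slide":[0,0,-0.6],"yaw":0},{"hand":1,"slide":[0,0,-0.6],"yaw":0}]'; python3 -m inch '[{"hand":1,"slide":[0,0,-0.3],"yaw":0},{"hand":1,"slide":[0,0,-0.6],"yaw":0},{"hand":1,"slide":[0,0,-0.6],"yaw":0}]'
python3 - <<'E'
from h import *
f=lambda x,k:cv2.resize(x,(0,0),fx=k,fy=k,interpolation=cv2.INTER_CUBIC)
im,c,s=shot("wrist","w5");i2,c2,_=shot("scene","s5")
p=(273,207)
a=f(i2[p[1]-60:p[1]+60,p[0]-50:p[0]+50],4);q=f(im[140:290,180:330],3.2)
cv2.imwrite("pics/c5.png",np.hstack([a,q[:480,:480]]))
E
```

```text
time_s: 7.32
tcp_pos: [0.5744, -0.0312, 0.1756]
ee_rot: [[-1.0, -0.03, -0.001], [-0.03, 1.0, 0.0], [0.001, 0.0, -1.0]]
wrist_force: [-1.1, 3.9, -0.4]
gripper_width: 0.289
time_s: 7.7
tcp_pos: [0.5742, -0.0313, 0.1693]
ee_rot: [[-1.0, -0.029, -0.002], [-0.029, 1.0, -0.0], [0.002, 0.0, -1.0]]
wrist_force: [0.3, 2.1, -1.9]
gripper_width: 0.291
```

View pics/c5.png

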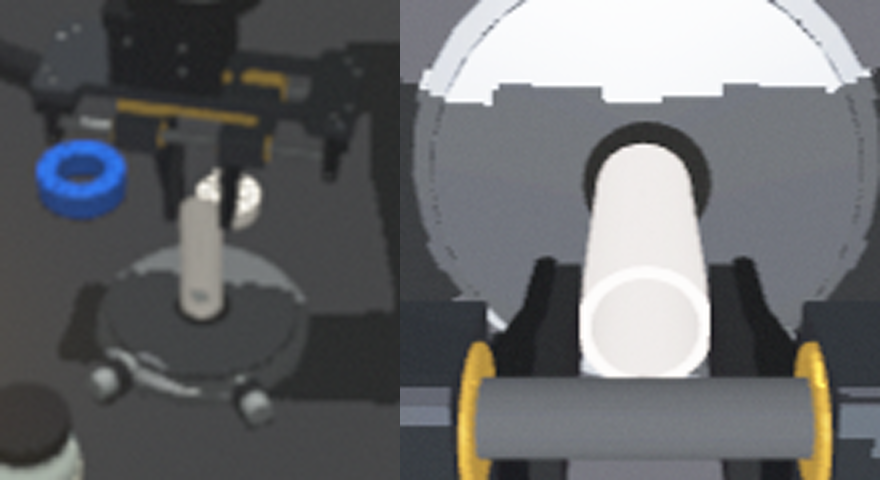

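Threaded, with the button showing in the hole (crop 202,297). I press down gently until it seats.

```bash
python3 -m inch '[{"hand":1,"slide":[0,0.1,-0.2],"yaw":0},{"hand":1,"slide":[0,0.1,-0.4],"yaw":0},{"hand":1,"slide":[0,0.1,-0.4],"yaw":0}]'; python3 -m inch '[{"hand":1,"slide":[0,0,-0.2],"yaw":0},{"hand":1,"slide":[0,0,-0.3],"yaw":0},{"hand":1,"slide":[0,0,-0.3],"yaw":0}]'
```

```text
time_s: 8.18
tcp_pos: [0.5747, -0.0305, 0.1665]
ee_rot: [[-1.0, -0.03, -0.0], [-0.03, 1.0, -0.001], [0.0, -0.001, -1.0]]
wrist_force: [-0.9, -0.3, 1.6]
gripper_width: 0.285
time_s: 8.55
tcp_pos: [0.5752, -0.0306, 0.1663]
ee_rot: [[-1.0, -0.031, 0.002], [-0.031, 1.0, -0.001], [-0.002, -0.001, -1.0]]
wrist_force: [-5.6, 1.0, 14.3]
gripper_width: 0.29
```

Seated: the arm holds firm at 14 N. I release, rise and verify.

```bash
python3 -m inch '[{"hand":1,"slide":[0,0,0.3],"yaw":0},{"hand":0,"slide":[0,0,0.3],"yaw":0},{"hand":0,"slide":[0,0,0.3],"yaw":0},{"hand":0,"slide":[0,0,0.3],"yaw":0},{"hand":0,"slide":[0,0,4],"yaw":0},{"hand":0,"slide":[-5,0,9],"yaw":0},{"hand":0,"slide":[-5,-10,9],"yaw":0},{"hand":0,"slide":[-5,-14,9],"yaw":0},{"hand":0,"slide":[-5,-14,9],"yaw":0},{"hand":0,"slide":[-5,-14,9],"yaw":0}]'
python3 - <<'E'
from h import *
f=lambda x,k:cv2.resize(x,(0,0),fx=k,fy=k,interpolation=cv2.INTER_CUBIC)
i2,c2,_=shot("scene","s6");it,ct,_=shot("top","t6");iw,cw,s=shot("wrist","w6");print(s["tcp_pos"])
p=(273,207)
a=f(i2[p[1]-50:p[1]+40,p[0]-40:p[0]+40],5)
b=f(it[160:250,200:320],3.3)
w=f(iw,.6);h=450
pad=lambda x:cv2.copyMakeBorder(x,0,h-x.shape[0],0,0,0)
cv2.imwrite("pics/c6.png",np.hstack([pad(a),pad(b)]))
X=np.array([[.5735,-.031,.02],[.5735,-.031,.102]])
for x in X:print(proj(c2,x),proj(ct,x),proj(cw,x))
g=it[:,:,1]
for n,(u,v),r,z,D in[("L",(346,229),20,.022,.064),("S",(296,191),15,.022,.05)]:
    m=np.zeros_like(g);m[v-r:v+r,u-r:u+r]=g[v-r:v+r,u-r:u+r]>85
    x=cv2.minEnclosingCircle(cv2.convexHull(cv2.findNonZero(m)));print(n,x,ray(ct,x[0],z))
E
```

```text
time_s: 9.8
tcp_pos: [0.5246, -0.1709, 0.2529]
ee_rot: [[-1.0, -0.028, -0.0], [-0.028, 1.0, 0.0], [0.0, 0.0, -1.0]]
wrist_force: [-0.3, 0.1, -0.9]
gripper_width: 0.996
[ 0.52482484 -0.16946237  0.25289091]
[273.48269539 222.91816196] [233.62670251 189.02162755] [364.19399466 216.5062472 ]
[273.43954708 199.29104607] [232.362453   182.55261391] [395.40744463 248.20294278]
L ((345.4705810546875, 228.4705810546875), 12.0625) [ 0.46087231 -0.34736979  0.022     ]
S ((295.5, 189.0), 19.474441528320312) [ 0.57392822 -0.20866164  0.022     ]
```

View pics/c6.png

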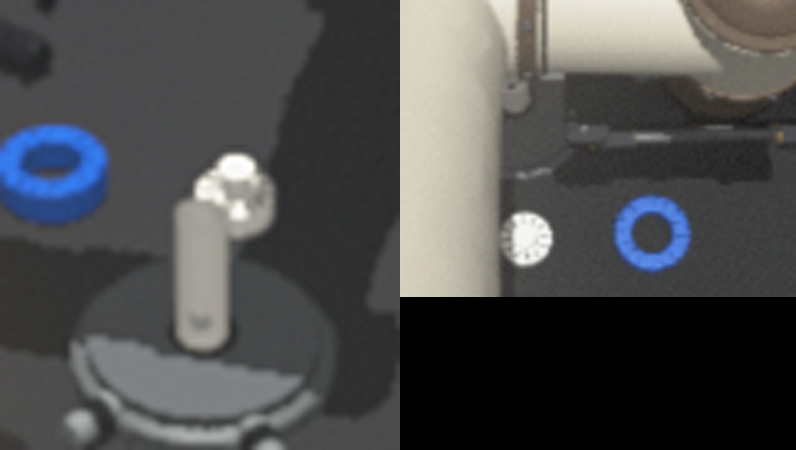

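The tube stands upright with the button showing in the hole (crop 200,322). Now the large ring: a wrist view from above it.

```bash
python3 -m inch '[{"hand":0,"slide":[-5,-9,0],"yaw":0},{"hand":0,"slide":[-9.5,-17.7,0],"yaw":0},{"hand":0,"slide":[-9.5,-17.7,0],"yaw":0},{"hand":0,"slide":[-9.5,-17.7,0],"yaw":0},{"hand":0,"slide":[-9.5,-17.7,0],"yaw":0},{"hand":0,"slide":[-9.5,-17.7,0],"yaw":0}]'
cat > ring.py <<'E'
import sys
from h import *
# wrist ring locator: args name, guess x y ztop
fn=sys.argv[1];gx,gy,z=map(float,sys.argv[2:5]);D=float(sys.argv[5])
im,c,s=shot("wrist",fn);t=s["tcp_pos"];p=proj(c,[gx,gy,z]);print("tcp",t.round(4),"guess px",p.round(1))
hsv=cv2.cvtColor(im,cv2.COLOR_BGR2HSV)
m=((im.max(2)>150)&(hsv[:,:,1]<60)).astype(np.uint8)
m=cv2.morphologyEx(m,cv2.MORPH_CLOSE,np.ones((5,5)))
for k in cv2.findContours(m,cv2.RETR_CCOMP,cv2.CHAIN_APPROX_NONE)[0]:
    if len(k)<30: continue
    e=cv2.fitEllipse(k)
    if np.hypot(*(np.array(e[0])-p))<40:
        X=ray(c,e[0],z);print(len(k),np.round(e[0],1),np.round(e[1],1),"xyz",X.round(4),"delta cm",((X-t)*100).round(2))
E
python3 ring.py w7 .461 -.347 .022 .064
```

```text
time_s: 10.7
tcp_pos: [0.4307, -0.3458, 0.2532]
ee_rot: [[-0.999, -0.032, 0.0], [-0.032, 0.999, 0.0], [-0.0, 0.0, -1.0]]
wrist_force: [-0.2, 0.1, 0.3]
gripper_width: 0.993
tcp [ 0.4307 -0.3458  0.2532] guess px [254.2 199.9]
150 [254.7 199. ] [49.7 51. ] xyz [ 0.4597 -0.3464  0.022 ] delta cm [  2.9   -0.05 -23.12]
73 [254.9 197.7] [23.2 28.2] xyz [ 0.458  -0.3463  0.022 ] delta cm [  2.73  -0.04 -23.12]
```

```bash
python3 -c "
from h import *
a=cv2.imread('pics/w7.png');cv2.imwrite('pics/c7.png',a)"
```

```text
(no output)
```

View pics/c7.png

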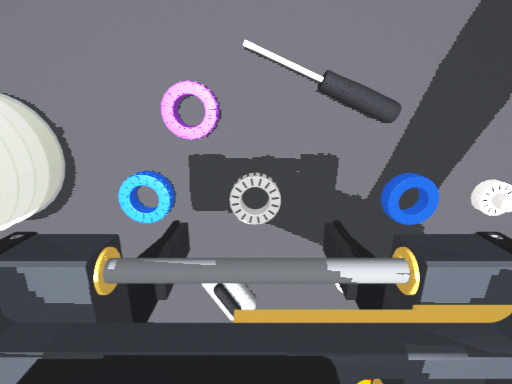

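The grey ring is at (255,199), 51 px wide against 52 expected for 64 mm, so it is the large one. Grasping it.

```bash
python3 -m inch '[{"hand":0,"slide":[2.9,0,-5],"yaw":0},{"hand":0,"slide":[2.9,0,-10],"yaw":0},{"hand":0,"slide":[2.9,0,-14],"yaw":0},{"hand":0,"slide":[2.9,0,-17.4],"yaw":0},{"hand":0,"slide":[2.9,0,-17.4],"yaw":0},{"hand":1,"slide":[2.9,0,-17.4],"yaw":0},{"hand":1,"slide":[2.9,0,-17.4],"yaw":0},{"hand":1,"slide":[2.9,0,-17.4],"yaw":0},{"hand":1,"slide":[2.9,0,-17.4],"yaw":0},{"hand":1,"slide":[2.9,0,-17.4],"yaw":0}]'
python3 -m inch '[{"hand":1,"slide":[0,0,0],"yaw":0},{"hand":1,"slide":[0,0,2],"yaw":0},{"hand":1,"slide":[0,0,7],"yaw":0},{"hand":1,"slide":[0,0,13],"yaw":0},{"hand":1,"slide":[0,0,18],"yaw":0},{"hand":1,"slide":[0,0,18],"yaw":0}]'
python3 - <<'E'
from h import *
c=cam("top");im=cv2.imread("pics/top0.png");g=im[:,:,1].astype(int)
# pan: grey disc on white housing
sub=im[180:245,75:140];hsv=cv2.cvtColor(sub,cv2.COLOR_BGR2HSV)
v=hsv[:,:,2];print(np.histogram(v,bins=range(0,260,15)))
m=((v>110)&(v<190)).astype(np.uint8);m=cv2.morphologyEx(m,cv2.MORPH_OPEN,np.ones((5,5)))
k=max(cv2.findContours(m,cv2.RETR_EXTERNAL,cv2.CHAIN_APPROX_NONE)[0],key=len)
e=cv2.fitEllipse(k);(x,y),r=cv2.minEnclosingCircle(k);print(e,(x+75,y+180,r),ray(c,(e[0][0]+75,e[0][1]+180),.103),ray(c,(x+75,y+180),.103))
E
```

```text
time_s: 12.0
tcp_pos: [0.4593, -0.3473, 0.0806]
ee_rot: [[-1.0, -0.03, 0.002], [-0.03, 1.0, -0.001], [-0.002, -0.001, -1.0]]
wrist_force: [0.4, 2.1, 7.2]
gripper_width: 0.714
time_s: 12.75
tcp_pos: [0.4602, -0.3482, 0.2642]
ee_rot: [[-1.0, -0.03, 0.009], [-0.03, 1.0, -0.005], [-0.009, -0.005, -1.0]]
wrist_force: [0.8, 0.5, -2.0]
gripper_width: 0.713
(array([   0,    0,    0,    0, 1128,  119,  144,  146,  111,  116,   84,
        139,  666,  715,  161,  683,   13]), array([  0,  15,  30,  45,  60,  75,  90, 105, 120, 135, 150, 165, 180,
       195, 210, 225, 240, 255]))
((48.0, 34.5), (4.760870456695557, 6.156946659088135), 0.0) (123.0, 214.5, 3.201662063598633) [0.48625754 0.25366508 0.103     ] [0.48625754 0.25366508 0.103     ]
```

```bash
python3 - <<'E'
from h import *
c=cam("top");im=cv2.imread("pics/top0.png")
sub=im[180:245,75:140];v=sub.max(2)
m=((v>165)&(v<212)).astype(np.uint8);m=cv2.morphologyEx(m,cv2.MORPH_OPEN,np.ones((7,7)))
k=max(cv2.findContours(m,cv2.RETR_EXTERNAL,cv2.CHAIN_APPROX_NONE)[0],key=len)
e=cv2.fitEllipse(k);(x,y),r=cv2.minEnclosingCircle(k);print(e,(x+75,y+180,r),ray(c,(e[0][0]+75,e[0][1]+180),.103),ray(c,(x+75,y+180),.103),"exp r",.055*385/1.0)
E
python3 -m inch '[{"hand":1,"slide":[0,15,2],"yaw":0},{"hand":1,"slide":[0,15,2],"yaw":0},{"hand":1,"slide":[0,15,2],"yaw":0},{"hand":1,"slide":[0,50,2],"yaw":0},{"hand":1,"slide":[0,50,2],"yaw":0},{"hand":1,"slide":[0,50,2],"yaw":0},{"hand":1,"slide":[0,50,2],"yaw":0},{"hand":1,"slide":[0,50,2],"yaw":0},{"hand":1,"slide":[0,50,2],"yaw":0},{"hand":1,"slide":[0,50,2],"yaw":0}]'
```

```text
((26.775575637817383, 31.012950897216797), (35.62526321411133, 41.43193817138672), 55.207218170166016) (101.5, 210.0, 22.27676773071289) [0.49524657 0.30974617 0.103     ] [0.49792618 0.31067666 0.103     ] exp r 21.175
time_s: 14.0
tcp_pos: [0.4581, 0.1548, 0.2776]
ee_rot: [[-0.999, -0.033, -0.002], [-0.033, 0.999, -0.001], [0.003, -0.001, -1.0]]
wrist_force: [-1.0, 0.1, -2.7]
gripper_width: 0.716
```

```bash
python3 -m inch '[{"hand":1,"slide":[0,6,0],"yaw":0},{"hand":1,"slide":[0,12,0],"yaw":0},{"hand":1,"slide":[0,15.5,0],"yaw":0},{"hand":1,"slide":[0,15.5,0],"yaw":0},{"hand":1,"slide":[0,15.5,0],"yaw":0}]'
python3 - <<'E'
from h import *
im,c,s=shot("wrist","w8");i2,c2,_=shot("scene","s8");print(s["tcp_pos"],proj(c,[.498,.311,.103]))
p=proj(c2,[.48,.31,.17]).astype(int);a=i2[max(p[1]-70,0):p[1]+70,p[0]-70:p[0]+70]
a=cv2.resize(a,None,fx=2.5,fy=2.5,interpolation=cv2.INTER_CUBIC)
a=cv2.copyMakeBorder(a,0,max(0,384-a.shape[0]),0,0,0)[:384]
cv2.imwrite("pics/c8.png",np.hstack([im[:,60:460],a]))
E
```

```text
time_s: 14.62
tcp_pos: [0.4585, 0.3065, 0.2782]
ee_rot: [[-1.0, -0.029, -0.002], [-0.029, 1.0, -0.002], [0.002, -0.002, -1.0]]
wrist_force: [1.1, -0.8, -1.0]
gripper_width: 0.716
[0.45845339 0.30649788 0.27816892] [259.37974801 225.96938447]
```

View pics/c8.png

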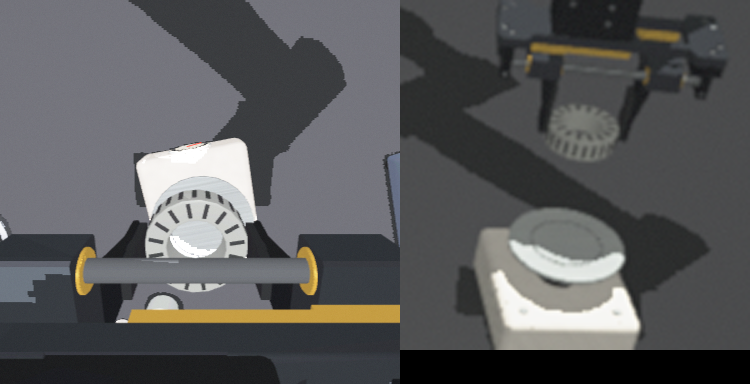

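Run:
```python
from h import *
c2=cam("scene");p=proj(c2,[.48,.31,.17]).astype(int);y0=max(p[1]-70,0)
# pan outline in crop (left,right,top,bottom) read from picture
for q in[(167,245)]:
    u=(p[0]-70+q[0]/2.5,y0+q[1]/2.5);print(p,u,ray(c2,u,.103))
# predicted outline for centre candidates
for C in([.498,.311],[.505,.310],[.49,.31]):
    P=np.array([proj(c2,[C[0]+.055*np.cos(a),C[1]+.055*np.sin(a),.103]) for a in np.linspace(0,6.28,60)])
    q=(P-[p[0]-70,y0])*2.5;print(C,q.min(0).round(),q.max(0).round())
c=cam("top")
for C in([.498,.311],[.490,.31],[.505,.31]):
    P=np.array([proj(c,[C[0]+.055*np.cos(a),C[1]+.055*np.sin(a),.103]) for a in np.linspace(0,6.28,60)])
    q=(P-[80,120])*2.58;print("top",C,q.min(0).round(),q.max(0).round())
```

```text
[420 175] (np.float64(416.8), np.float64(203.0)) [0.50420913 0.31423925 0.103     ]
[0.498, 0.311] [106. 205.] [222. 278.]
[0.505, 0.31] [105. 209.] [222. 283.]
[0.49, 0.31] [105. 200.] [221. 273.]
top [0.498, 0.311] [  1. 179.] [110. 286.]
top [0.49, 0.31] [  1. 187.] [110. 294.]
top [0.505, 0.31] [  2. 172.] [111. 279.]
```

```bash
python3 -m inch '[{"hand":1,"slide":[4.2,0.5,0],"yaw":0},{"hand":1,"slide":[4.2,0.5,-4],"yaw":0},{"hand":1,"slide":[4.2,0.5,-8],"yaw":0},{"hand":1,"slide":[4.2,0.5,-8.8],"yaw":0},{"hand":1,"slide":[4.2,0.5,-8.8],"yaw":0}]'; python3 -m inch '[{"hand":1,"slide":[0,0,-0.3],"yaw":0},{"hand":1,"slide":[0,0,-0.6],"yaw":0},{"hand":1,"slide":[0,0,-0.8],"yaw":0},{"hand":1,"slide":[0,0,-1],"yaw":0},{"hand":1,"slide":[0,0,-1],"yaw":0},{"hand":1,"slide":[0,0,-1],"yaw":0}]'
```

```text
time_s: 15.35
tcp_pos: [0.5013, 0.3124, 0.192]
ee_rot: [[-1.0, -0.029, 0.001], [-0.029, 1.0, -0.0], [-0.001, -0.0, -1.0]]
wrist_force: [-0.0, 0.1, -0.6]
gripper_width: 0.722
time_s: 16.1
tcp_pos: [0.5008, 0.3129, 0.1813]
ee_rot: [[-1.0, -0.03, 0.0], [-0.03, 1.0, 0.0], [-0.0, 0.0, -1.0]]
wrist_force: [-0.3, -0.4, -0.6]
gripper_width: 0.714
```

```bash
python3 -m inch '[{"hand":1,"slide":[0,0,-0.3],"yaw":0},{"hand":1,"slide":[0,0,-0.6],"yaw":0},{"hand":1,"slide":[0,0,-0.6],"yaw":0},{"hand":0.5,"slide":[0,0,-0.6],"yaw":0},{"hand":0,"slide":[0,0,-0.6],"yaw":0},{"hand":0,"slide":[0,0,-0.6],"yaw":0},{"hand":0,"slide":[0,0,-0.6],"yaw":0},{"hand":0,"slide":[0,0,-0.6],"yaw":0},{"hand":0,"slide":[0,0,2],"yaw":0},{"hand":0,"slide":[0,0,5],"yaw":0}]'
python3 -m inch '[{"hand":0,"slide":[-4,0,5],"yaw":0},{"hand":0,"slide":[-4,0,5],"yaw":0},{"hand":0,"slide":[-4,0,5],"yaw":0},{"hand":0,"slide":[-4,0,5],"yaw":0},{"hand":0,"slide":[-4,0,5],"yaw":0},{"hand":0,"slide":[-4,0,5],"yaw":0},{"hand":0,"slide":[-4,0,5],"yaw":0},{"hand":0,"slide":[-4,0,5],"yaw":0},{"hand":0,"slide":[-4,0,5],"yaw":0},{"hand":0,"slide":[-4,0,5],"yaw":0}]'
python3 ring.py w9 .501 .312 .115 .064
python3 - <<'E'
from h import *
i2,c2,_=shot("scene","s9");im=cv2.imread("pics/w9.png")
p=proj(c2,[.50,.31,.11]).astype(int);print(p)
a=cv2.resize(i2[p[1]-55:p[1]+55,p[0]-60:p[0]+60],None,fx=3.3,fy=3.3,interpolation=cv2.INTER_CUBIC)
a=cv2.copyMakeBorder(a,0,384-a.shape[0],0,0,0) if a.shape[0]<384 else a[:384]
cv2.imwrite("pics/c9.png",np.hstack([im[:,60:460],a]))
E
```

```text
time_s: 17.35
tcp_pos: [0.5005, 0.3126, 0.2313]
ee_rot: [[-1.0, -0.03, -0.001], [-0.03, 1.0, -0.001], [0.001, -0.001, -1.0]]
wrist_force: [0.5, -0.1, 0.5]
gripper_width: 1.001
time_s: 18.6
tcp_pos: [0.4607, 0.3128, 0.2813]
ee_rot: [[-1.0, -0.03, 0.0], [-0.03, 1.0, 0.0], [-0.0, 0.0, -1.0]]
wrist_force: [-0.2, -0.9, -0.5]
gripper_width: 1.002
tcp [0.4607 0.3128 0.2813] guess px [253.9 229.7]
415 [255.8 199. ] [121.1 136.2] xyz [0.4679 0.3131 0.115 ] delta cm [  0.71   0.02 -16.63]
[415 199]
```

View pics/c9.png

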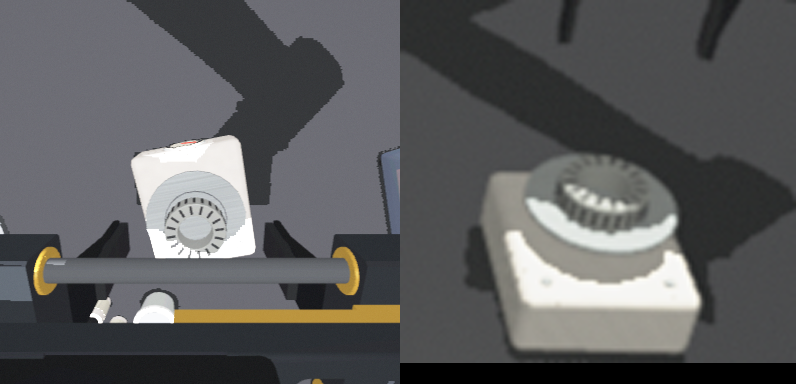

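The ring sits flat and centred on the pan (crop ring centre about 602 against pan 601). I wait out the two seconds, then regrasp.

```bash
python3 -m inch '[{"hand":0,"slide":[0,0,0],"yaw":0},{"hand":0,"slide":[0,0,0],"yaw":0},{"hand":0,"slide":[0,0,0],"yaw":0},{"hand":0,"slide":[0,0,0],"yaw":0},{"hand":0,"slide":[0,0,0],"yaw":0},{"hand":0,"slide":[0,0,0],"yaw":0},{"hand":0,"slide":[0,0,0],"yaw":0},{"hand":0,"slide":[0,0,0],"yaw":0}]'
python3 -m inch '[{"hand":0,"slide":[4,0,-2],"yaw":0},{"hand":0,"slide":[4,0,-6],"yaw":0},{"hand":0,"slide":[4,0,-10.6],"yaw":0},{"hand":0,"slide":[4,0,-10.6],"yaw":0},{"hand":0.3,"slide":[4,0,-10.6],"yaw":0},{"hand":1,"slide":[4,0,-10.6],"yaw":0},{"hand":1,"slide":[4,0,-10.6],"yaw":0},{"hand":1,"slide":[4,0,-10.6],"yaw":0},{"hand":1,"slide":[4,0,-10.6],"yaw":0},{"hand":1,"slide":[4,0,-10.6],"yaw":0}]'
python3 -m inch '[{"hand":1,"slide":[0,0,0],"yaw":0},{"hand":1,"slide":[0,0,1],"yaw":0},{"hand":1,"slide":[0,0,5],"yaw":0},{"hand":1,"slide":[0,0,9],"yaw":0},{"hand":1,"slide":[0,0,9],"yaw":0},{"hand":1,"slide":[0,0,9],"yaw":0}]'
```

```text
time_s: 19.7
tcp_pos: [0.4608, 0.3128, 0.2812]
ee_rot: [[-1.0, -0.03, -0.0], [-0.03, 1.0, 0.0], [0.0, 0.0, -1.0]]
wrist_force: [-0.5, 0.0, -0.0]
gripper_width: 0.999
time_s: 20.95
tcp_pos: [0.501, 0.3131, 0.1755]
ee_rot: [[-1.0, -0.03, 0.001], [-0.03, 1.0, 0.001], [-0.001, 0.001, -1.0]]
wrist_force: [0.6, 0.2, 0.0]
gripper_width: 0.718
time_s: 21.7
tcp_pos: [0.5, 0.3123, 0.2647]
ee_rot: [[-1.0, -0.029, -0.002], [-0.029, 1.0, -0.001], [0.002, -0.001, -1.0]]
wrist_force: [0.1, 0.4, -1.5]
gripper_width: 0.715
```

```bash
python3 -m inch '[{"hand":1,"slide":[1.5,-6,0],"yaw":0},{"hand":1,"slide":[4,-18,0],"yaw":0},{"hand":1,"slide":[4,-18,0],"yaw":0},{"hand":1,"slide":[7.5,-34.3,0],"yaw":0},{"hand":1,"slide":[7.5,-34.3,0],"yaw":0},{"hand":1,"slide":[7.5,-34.3,0],"yaw":0},{"hand":1,"slide":[7.5,-34.3,-2],"yaw":0},{"hand":1,"slide":[7.5,-34.3,-6],"yaw":0},{"hand":1,"slide":[7.5,-34.3,-6],"yaw":0},{"hand":1,"slide":[7.5,-34.3,-6],"yaw":0}]'
python3 - <<'E'
from h import *
im,c,s=shot("wrist","w10");i2,c2,_=shot("scene","s10");print(s["tcp_pos"])
p=proj(c2,[.57,-.03,.1]).astype(int)
a=cv2.resize(i2[p[1]-60:p[1]+50,p[0]-50:p[0]+50],None,fx=3.49,fy=3.49,interpolation=cv2.INTER_CUBIC)[:384]
cv2.imwrite("pics/c10.png",np.hstack([im[:,60:460],a]))
E
```

```text
time_s: 22.95
tcp_pos: [0.5762, -0.0301, 0.2057]
ee_rot: [[-1.0, -0.031, 0.0], [-0.031, 1.0, -0.001], [-0.0, -0.001, -1.0]]
wrist_force: [0.0, 0.0, -0.9]
gripper_width: 0.714
[ 0.57620098 -0.03014298  0.20569039]
```

View pics/c10.png

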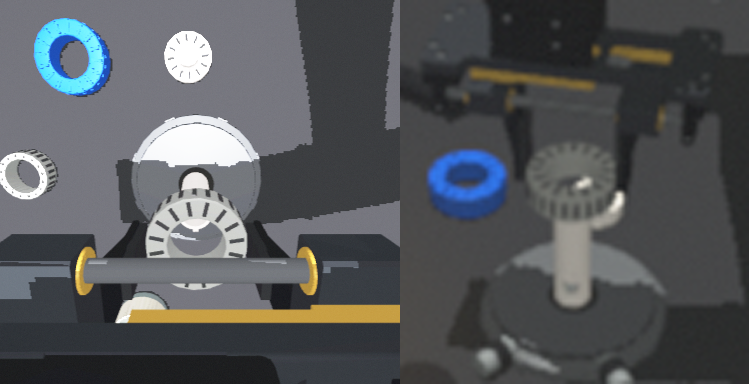

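The ring is centred over the tube (wrist 196 against 195, scene 571 against 573). Lowering.

```bash
python3 -m inch '[{"hand":1,"slide":[-0.1,0,-1],"yaw":0},{"hand":1,"slide":[-0.1,0,-2],"yaw":0},{"hand":1,"slide":[-0.1,0,-3.2],"yaw":0},{"hand":1,"slide":[-0.1,0,-3.2],"yaw":0}]'; python3 -m inch '[{"hand":1,"slide":[0,0,-1.5],"yaw":0},{"hand":1,"slide":[0,0,-3],"yaw":0},{"hand":1,"slide":[0,0,-4.5],"yaw":0},{"hand":1,"slide":[0,0,-6],"yaw":0},{"hand":1,"slide":[0,0,-6.6],"yaw":0},{"hand":1,"slide":[0,0,-6.6],"yaw":0},{"hand":1,"slide":[0,0,-6.6],"yaw":0}]'
```

```text
time_s: 23.55
tcp_pos: [0.5739, -0.0303, 0.1717]
ee_rot: [[-1.0, -0.03, -0.003], [-0.03, 1.0, -0.001], [0.003, -0.0, -1.0]]
wrist_force: [-1.0, -0.2, -2.1]
gripper_width: 0.715
time_s: 24.42
tcp_pos: [0.5752, -0.0301, 0.1078]
ee_rot: [[-1.0, -0.03, 0.001], [-0.03, 1.0, 0.0], [-0.001, 0.0, -1.0]]
wrist_force: [-0.4, -0.5, -1.7]
gripper_width: 0.712
```

```bash
python3 -m inch '[{"hand":0,"slide":[0,0,0],"yaw":0},{"hand":0,"slide":[0,0,0],"yaw":0},{"hand":0,"slide":[0,0,0],"yaw":0},{"hand":0,"slide":[0,0,0],"yaw":0},{"hand":0,"slide":[0,0,5],"yaw":0},{"hand":0,"slide":[0,0,11],"yaw":0},{"hand":0,"slide":[0,0,14.2],"yaw":0},{"hand":0,"slide":[-4,-18,14.2],"yaw":0},{"hand":0,"slide":[-4,-18,14.2],"yaw":0},{"hand":0,"slide":[-4,-18,14.2],"yaw":0}]'
python3 -m inch '[{"hand":0,"slide":[0,0,0],"yaw":0},{"hand":0,"slide":[0,0,0],"yaw":0}]'
python3 ring.py w11 .5687 -.211 .022 .05
python3 - <<'E'
from h import *
i2,c2,_=shot("scene","s11");im=cv2.imread("pics/w11.png")
p=proj(c2,[.57,-.03,.06]).astype(int)
a=cv2.resize(i2[p[1]-60:p[1]+50,p[0]-50:p[0]+50],None,fx=3.49,fy=3.49,interpolation=cv2.INTER_CUBIC)[:384]
cv2.imwrite("pics/c11.png",np.hstack([im[:,110:510],a]))
E
```

```text
time_s: 25.68
tcp_pos: [0.5342, -0.2117, 0.2496]
ee_rot: [[-1.0, -0.031, 0.001], [-0.031, 1.0, -0.0], [-0.001, -0.0, -1.0]]
wrist_force: [0.5, 0.9, -1.7]
gripper_width: 1.003
time_s: 25.92
tcp_pos: [0.5346, -0.2103, 0.2492]
ee_rot: [[-1.0, -0.029, -0.0], [-0.029, 1.0, 0.0], [0.0, 0.0, -1.0]]
wrist_force: [0.6, 0.2, 0.3]
gripper_width: 1.001
tcp [ 0.5346 -0.2103  0.2492] guess px [254.5 204. ]
120 [255.6 203.3] [38.7 40. ] xyz [ 0.5678 -0.2097  0.022 ] delta cm [  3.32   0.06 -22.72]
72 [255.6 201.6] [22.9 28.6] xyz [ 0.5657 -0.2097  0.022 ] delta cm [  3.1    0.05 -22.72]
```

View pics/c11.png

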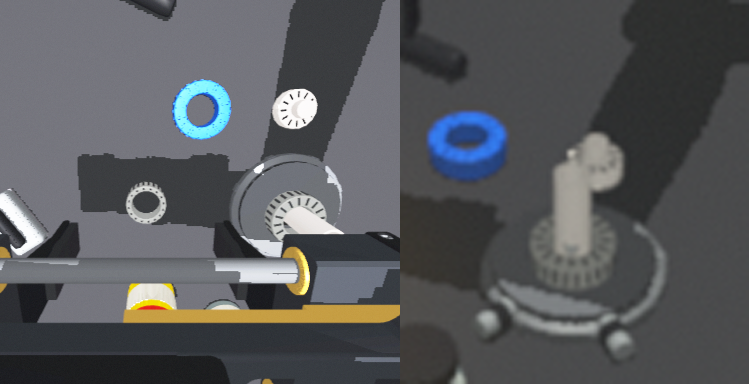

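The large ring lies flat around the tube. The small ring is at wrist px (255.6,203), (0.568, -0.210). Grasping it.

```bash
python3 -m inch '[{"hand":0,"slide":[3.4,0.05,-5],"yaw":0},{"hand":0,"slide":[3.4,0.05,-10],"yaw":0},{"hand":0,"slide":[3.4,0.05,-14],"yaw":0},{"hand":0,"slide":[3.4,0.05,-16.9],"yaw":0},{"hand":0,"slide":[3.4,0.05,-16.9],"yaw":0},{"hand":1,"slide":[3.4,0.05,-16.9],"yaw":0},{"hand":1,"slide":[3.4,0.05,-16.9],"yaw":0},{"hand":1,"slide":[3.4,0.05,-16.9],"yaw":0},{"hand":1,"slide":[3.4,0.05,-16.9],"yaw":0},{"hand":1,"slide":[3.4,0.05,-16.9],"yaw":0}]'
python3 -m inch '[{"hand":1,"slide":[0,0,0],"yaw":0},{"hand":1,"slide":[0,0,0],"yaw":0},{"hand":1,"slide":[0,0,0],"yaw":0}]'
```

```text
time_s: 27.28
tcp_pos: [0.5689, -0.2098, 0.0807]
ee_rot: [[-1.0, -0.03, 0.001], [-0.03, 1.0, -0.0], [-0.001, -0.0, -1.0]]
wrist_force: [-0.5, 0.7, 2.5]
gripper_width: 0.565
time_s: 27.65
tcp_pos: [0.5689, -0.2098, 0.0807]
ee_rot: [[-1.0, -0.03, 0.0], [-0.03, 1.0, -0.0], [-0.0, -0.0, -1.0]]
wrist_force: [-1.4, 0.4, 4.8]
gripper_width: 0.56
```

```bash
python3 -m inch '[{"hand":1,"slide":[0,0,5],"yaw":0},{"hand":1,"slide":[0,0,11],"yaw":0},{"hand":1,"slide":[0,0,17],"yaw":0},{"hand":1,"slide":[0,0,19],"yaw":0},{"hand":1,"slide":[-2,15,19],"yaw":0},{"hand":1,"slide":[-2,15,19],"yaw":0},{"hand":1,"slide":[-2,15,19],"yaw":0}]'
python3 -m inch '[{"hand":1,"slide":[-2.4,19,0],"yaw":0},{"hand":1,"slide":[-2.4,19,0],"yaw":0},{"hand":1,"slide":[-2.4,19,0],"yaw":0},{"hand":1,"slide":[-4.8,37.2,0],"yaw":0},{"hand":1,"slide":[-4.8,37.2,0],"yaw":0},{"hand":1,"slide":[-4.8,37.2,0],"yaw":0},{"hand":1,"slide":[-4.8,37.2,-3],"yaw":0},{"hand":1,"slide":[-4.8,37.2,-7],"yaw":0},{"hand":1,"slide":[-4.8,37.2,-7.8],"yaw":0},{"hand":1,"slide":[-4.8,37.2,-7.8],"yaw":0}]'
```

```text
time_s: 28.52
tcp_pos: [0.5478, -0.0572, 0.2694]
ee_rot: [[-0.999, -0.032, -0.001], [-0.032, 0.999, 0.001], [0.001, 0.001, -1.0]]
wrist_force: [0.6, 1.1, -0.5]
gripper_width: 0.567
time_s: 29.78
tcp_pos: [0.501, 0.3122, 0.1921]
ee_rot: [[-1.0, -0.03, -0.0], [-0.03, 1.0, -0.001], [0.0, -0.001, -1.0]]
wrist_force: [0.5, 0.4, -0.6]
gripper_width: 0.562
```

```bash
python3 -m inch '[{"hand":1,"slide":[0,0,-0.4],"yaw":0},{"hand":1,"slide":[0,0,-0.8],"yaw":0},{"hand":1,"slide":[0,0,-1.1],"yaw":0},{"hand":1,"slide":[0,0,-1.3],"yaw":0},{"hand":1,"slide":[0,0,-1.3],"yaw":0},{"hand":0.6,"slide":[0,0,-1.3],"yaw":0},{"hand":0,"slide":[0,0,-1.3],"yaw":0},{"hand":0,"slide":[0,0,-1.3],"yaw":0},{"hand":0,"slide":[0,0,-1.3],"yaw":0},{"hand":0,"slide":[0,0,-1.3],"yaw":0}]'
python3 -m inch '[{"hand":0,"slide":[0,0,3],"yaw":0},{"hand":0,"slide":[-4,0,8],"yaw":0},{"hand":0,"slide":[-4,0,8],"yaw":0},{"hand":0,"slide":[-4,0,8],"yaw":0},{"hand":0,"slide":[-4,0,8],"yaw":0},{"hand":0,"slide":[-4,0,8],"yaw":0},{"hand":0,"slide":[-4,0,8],"yaw":0},{"hand":0,"slide":[-4,0,8],"yaw":0},{"hand":0,"slide":[-4,0,8],"yaw":0},{"hand":0,"slide":[-4,0,8],"yaw":0}]'
python3 - <<'E'
from h import *
i2,c2,_=shot("scene","s12");iw,cw,s=shot("wrist","w12");print(s["tcp_pos"])
# compare rings-on-pan images large vs small: difference of wrist & scene vs prior
X=[.501,.3125,.119]
for n,im,c in(("scene",i2,c2),("wrist",iw,cw)):
    p=proj(c,X).astype(int);g=im[:,:,1]
    print(n,p)
    st=3 if n=="wrist" else 2
    r=42 if n=="wrist" else 20
    for v in range(p[1]-r,p[1]+r,st*2 if n=="wrist" else 3):print(v,g[v,p[0]-r:p[0]+r:st].tolist())
E
```

```text
time_s: 31.02
tcp_pos: [0.5007, 0.3123, 0.1793]
ee_rot: [[-1.0, -0.03, 0.0], [-0.03, 1.0, 0.0], [-0.0, 0.0, -1.0]]
wrist_force: [1.0, 0.1, 0.7]
gripper_width: 0.927
time_s: 32.28
tcp_pos: [0.4608, 0.3123, 0.2593]
ee_rot: [[-1.0, -0.03, 0.0], [-0.03, 1.0, 0.0], [-0.0, 0.0, -1.0]]
wrist_force: [-0.4, 0.0, 0.5]
gripper_width: 1.002
[0.46074802 0.31232098 0.25929422]
scene [417 197]
177 [45, 47, 46, 46, 46, 46, 45, 46, 47, 46, 47, 48, 61, 77, 77, 75, 78, 76, 76, 76]
180 [48, 46, 48, 46, 46, 44, 46, 46, 45, 45, 45, 45, 47, 45, 58, 76, 77, 76, 77, 76]
183 [49, 46, 45, 45, 45, 45, 46, 46, 46, 46, 47, 45, 46, 46, 47, 46, 48, 70, 77, 77]
186 [77, 78, 67, 47, 45, 47, 46, 45, 46, 46, 46, 45, 45, 46, 47, 45, 46, 45, 45, 55]
189 [78, 76, 77, 76, 71, 59, 50, 52, 48, 45, 44, 46, 46, 45, 47, 45, 45, 44, 46, 44]
192 [78, 91, 111, 122, 123, 123, 124, 117, 114, 114, 117, 102, 94, 66, 48, 44, 44, 45, 44, 45]
195 [123, 123, 122, 121, 121, 108, 117, 122, 124, 123, 123, 121, 114, 117, 119, 106, 74, 47, 45, 46]
198 [122, 122, 120, 109, 103, 110, 120, 121, 123, 122, 122, 117, 112, 107, 112, 116, 121, 117, 85
[... 1937 characters left out ...]
55]
253 [255, 255, 255, 255, 255, 255, 255, 255, 142, 202, 165, 162, 162, 167, 164, 165, 164, 163, 161, 176, 178, 200, 255, 255, 255, 255, 255, 255]
259 [87, 90, 90, 90, 89, 89, 88, 89, 88, 89, 91, 88, 91, 89, 88, 91, 91, 87, 89, 90, 90, 87, 88, 89, 91, 89, 88, 88]
265 [106, 104, 107, 106, 106, 105, 107, 105, 108, 107, 107, 106, 106, 105, 106, 106, 105, 107, 105, 107, 107, 105, 106, 105, 106, 106, 107, 106]
271 [113, 116, 112, 116, 113, 113, 115, 116, 113, 113, 112, 117, 113, 113, 113, 114, 113, 115, 115, 115, 113, 116, 114, 113, 114, 112, 115, 114]
277 [113, 111, 110, 114, 111, 111, 110, 110, 112, 109, 112, 111, 111, 111, 112, 112, 112, 111, 111, 112, 111, 112, 111, 111, 112, 109, 113, 111]
```

The small ring sits centred (numeric rows: ring centre u≈254 against the pan's circle at 256). I wait, then regrasp.

```bash
python3 -m inch '[{"hand":0,"slide":[0,0,0],"yaw":0},{"hand":0,"slide":[0,0,0],"yaw":0},{"hand":0,"slide":[0,0,0],"yaw":0},{"hand":0,"slide":[0,0,0],"yaw":0},{"hand":0,"slide":[0,0,0],"yaw":0},{"hand":0,"slide":[0,0,0],"yaw":0},{"hand":0,"slide":[0,0,0],"yaw":0},{"hand":0,"slide":[0,0,0],"yaw":0},{"hand":0,"slide":[0,0,0],"yaw":0},{"hand":0,"slide":[0,0,0],"yaw":0}]'
python3 -m inch '[{"hand":0,"slide":[4,0,-1],"yaw":0},{"hand":0,"slide":[4,0,-5],"yaw":0},{"hand":0,"slide":[4,0,-8.3],"yaw":0},{"hand":0,"slide":[4,0,-8.3],"yaw":0},{"hand":0.3,"slide":[4,0,-8.3],"yaw":0},{"hand":1,"slide":[4,0,-8.3],"yaw":0},{"hand":1,"slide":[4,0,-8.3],"yaw":0},{"hand":1,"slide":[4,0,-8.3],"yaw":0},{"hand":1,"slide":[4,0,-8.3],"yaw":0},{"hand":1,"slide":[4,0,-8.3],"yaw":0}]'
python3 -m inch '[{"hand":1,"slide":[0,0,0],"yaw":0},{"hand":1,"slide":[0,0,0],"yaw":0},{"hand":1,"slide":[0,0,1],"yaw":0},{"hand":1,"slide":[0,0,5],"yaw":0},{"hand":1,"slide":[0,0,9],"yaw":0},{"hand":1,"slide":[0,0,9],"yaw":0},{"hand":1,"slide":[0,0,9],"yaw":0}]'
```

```text
time_s: 33.62
tcp_pos: [0.4607, 0.3123, 0.2592]
ee_rot: [[-1.0, -0.03, -0.0], [-0.03, 1.0, -0.0], [0.0, -0.0, -1.0]]
wrist_force: [-0.6, 0.5, 0.1]
gripper_width: 0.999
time_s: 34.88
tcp_pos: [0.5008, 0.3124, 0.1763]
ee_rot: [[-1.0, -0.03, 0.0], [-0.03, 1.0, 0.0], [-0.0, 0.0, -1.0]]
wrist_force: [0.9, 0.4, 0.8]
gripper_width: 0.563
time_s: 35.75
tcp_pos: [0.5002, 0.3119, 0.2658]
ee_rot: [[-1.0, -0.029, -0.001], [-0.029, 1.0, -0.0], [0.001, -0.0, -1.0]]
wrist_force: [-0.0, 0.1, -1.9]
gripper_width: 0.563
```

```bash
python3 -m inch '[{"hand":1,"slide":[4,-18,0],"yaw":0},{"hand":1,"slide":[4,-18,0],"yaw":0},{"hand":1,"slide":[4,-18,0],"yaw":0},{"hand":1,"slide":[7.4,-34.3,0],"yaw":0},{"hand":1,"slide":[7.4,-34.3,0],"yaw":0},{"hand":1,"slide":[7.4,-34.3,0],"yaw":0},{"hand":1,"slide":[7.4,-34.3,-3],"yaw":0},{"hand":1,"slide":[7.4,-34.3,-6.5],"yaw":0},{"hand":1,"slide":[7.4,-34.3,-6.5],"yaw":0}]'
python3 -m inch '[{"hand":1,"slide":[0,0,-1],"yaw":0},{"hand":1,"slide":[0,0,-2],"yaw":0},{"hand":1,"slide":[0,0,-3],"yaw":0},{"hand":1,"slide":[0,0,-3],"yaw":0}]'
```

```text
time_s: 36.88
tcp_pos: [0.5723, -0.0313, 0.1972]
ee_rot: [[-1.0, -0.029, -0.01], [-0.029, 1.0, -0.001], [0.01, -0.001, -1.0]]
wrist_force: [-0.7, -0.1, -0.6]
gripper_width: 0.566
time_s: 37.38
tcp_pos: [0.5743, -0.0307, 0.1705]
ee_rot: [[-1.0, -0.03, -0.002], [-0.03, 1.0, -0.0], [0.002, -0.0, -1.0]]
wrist_force: [-0.3, -0.3, -2.4]
gripper_width: 0.563
```

```bash
python3 -m inch '[{"hand":1,"slide":[0,0,-1.5],"yaw":0},{"hand":1,"slide":[0,0,-3],"yaw":0},{"hand":1,"slide":[0,0,-4],"yaw":0},{"hand":1,"slide":[0,0,-4.1],"yaw":0},{"hand":1,"slide":[0,0,-4.1],"yaw":0}]'
python3 -m inch '[{"hand":0.3,"slide":[0,0,0],"yaw":0},{"hand":0,"slide":[0,0,0],"yaw":0},{"hand":0,"slide":[0,0,0],"yaw":0},{"hand":0,"slide":[0,0,0],"yaw":0},{"hand":0,"slide":[0,0,5],"yaw":0},{"hand":0,"slide":[0,0,11],"yaw":0},{"hand":0,"slide":[-14,-1,12.3],"yaw":0},{"hand":0,"slide":[-16,-1,12.3],"yaw":0},{"hand":0,"slide":[-16,-1,12.3],"yaw":0},{"hand":0,"slide":[-16,-1,12.3],"yaw":0}]'
python3 - <<'E'
from h import *
iw,c,s=shot("wrist","w13");shot("scene","s13");print(s["tcp_pos"])
it,ct,_=shot("top","t13")
p=proj(c,[.4513,-.0413,.016]);q=proj(c,[.4513,-.0413,.034]);print(p,q)
m=np.zeros(iw.shape[:2],np.uint8);u,v=p.astype(int);r=48
m[v-r:v+r,u-r:u+r]=(iw[v-r:v+r,u-r:u+r].min(2)>190)
k=max(cv2.findContours(m,cv2.RETR_EXTERNAL,cv2.CHAIN_APPROX_NONE)[0],key=len)
e=cv2.fitEllipse(k);X=ray(c,e[0],.016);print(e,X,((X-s["tcp_pos"])*100).round(2))
E
```

```text
time_s: 38.0
tcp_pos: [0.575, -0.0307, 0.1303]
ee_rot: [[-1.0, -0.03, 0.0], [-0.03, 1.0, -0.0], [-0.0, -0.0, -1.0]]
wrist_force: [0.7, 0.0, -0.8]
gripper_width: 0.559
time_s: 39.25
tcp_pos: [0.4125, -0.0411, 0.254]
ee_rot: [[-1.0, -0.03, 0.001], [-0.03, 1.0, 0.001], [-0.001, 0.001, -1.0]]
wrist_force: [0.6, 0.1, 0.4]
gripper_width: 0.999
[ 0.4125069  -0.04105036  0.25399312]
[254.71459682 204.35703007] [254.63950026 209.41603228]
((260.07110595703125, 249.04449462890625), (16.45221519470215, 55.25007629394531), 90.19058227539062) [ 0.514359   -0.03238376  0.016     ] [ 10.19   0.87 -23.8 ]
```

Run:
```python
from h import *
s=sense();c=cam("wrist",s);iw=cv2.imread("pics/w13.png")
hsv=cv2.cvtColor(iw,cv2.COLOR_BGR2HSV)
m=(iw.min(2)>150)
for b in blobs(m,60):
    print(b,ray(c,b[2],.016).round(3))
t0=cv2.imread("pics/top0.png");t1=cv2.imread("pics/t13.png")
for t in(t0,t1):
    g=t[210:255,170:330].min(2)
    print([ (b[0],(b[2]+[170,210]).tolist(),ray(cam("top"),b[2]+[170,210],.016).round(4).tolist()) for b in blobs(g>150,15)])
for n in("scene0","s11","s13"):
    i=cv2.imread(f"pics/{n}.png")[170:215,255:345].min(2)
    print(n,[(b[0],(b[2]+[255,170]).tolist()) for b in blobs(i>150,10)])
```

```text
(np.int32(305), [0, 64, 47, 24], array([22.4, 75.8])) [ 0.311 -0.302  0.016]
(np.int32(952), [237, 185, 35, 37], array([254.3, 203.1])) [ 0.453 -0.041  0.016]
(np.int32(1488), [469, 194, 43, 45], array([491.5, 215.6])) [0.461 0.263 0.016]
(np.int32(524), [221, 240, 79, 18], array([259.8, 247.4])) [ 0.515 -0.032  0.016]
(np.int32(351), [233, 249, 55, 9], array([260. , 253.9])) [ 0.525 -0.032  0.016]
(np.int32(2350), [210, 283, 100, 40], array([258.5, 296.4])) [ 0.592 -0.032  0.016]
[(np.int32(55), [199.1, 228.7], [0.4593, 0.0652, 0.016]), (np.int32(200), [237.6, 231.8], [0.4509, -0.0436, 0.016])]
[(np.int32(1381), [187.3, 235.9], [0.4389, 0.0978, 0.016])]
scene0 [(np.int32(205), [315.4, 191.1]), (np.int32(188), [279.6, 195.5]), (np.int32(27), [273.2, 212.5])]
s11 [(np.int32(21), [280.2, 191.9]), (np.int32(85), [272.9, 206.1]), (np.int32(20), [281.9, 200.8])]
s13 [(np.int32(251), [275.8, 202.7]), (np.int32(22), [265.5, 211.1])]
```

The cap is still in place (wrist px 254,203). Grasping its knob.

```bash
python3 -m inch '[{"hand":0,"slide":[3.9,0,-5],"yaw":0},{"hand":0,"slide":[3.9,0,-11],"yaw":0},{"hand":0.3,"slide":[3.9,0,-15],"yaw":0},{"hand":0.4,"slide":[3.9,0,-16.6],"yaw":0},{"hand":0.4,"slide":[3.9,0,-16.6],"yaw":0},{"hand":1,"slide":[3.9,0,-16.6],"yaw":0},{"hand":1,"slide":[3.9,0,-16.6],"yaw":0},{"hand":1,"slide":[3.9,0,-16.6],"yaw":0},{"hand":1,"slide":[3.9,0,-16.6],"yaw":0},{"hand":1,"slide":[3.9,0,-16.6],"yaw":0}]'
python3 -m inch '[{"hand":1,"slide":[0,0,0],"yaw":0},{"hand":1,"slide":[0,0,0],"yaw":0},{"hand":1,"slide":[0,0,0],"yaw":0}]'
python3 -m inch '[{"hand":1,"slide":[0,0,4],"yaw":0},{"hand":1,"slide":[0,0,9],"yaw":0},{"hand":1,"slide":[0,0,13.5],"yaw":0},{"hand":1,"slide":[0,0,13.5],"yaw":0}]'
```

```text
time_s: 40.65
tcp_pos: [0.4539, -0.0407, 0.0876]
ee_rot: [[-1.0, -0.03, 0.001], [-0.03, 1.0, 0.0], [-0.001, 0.0, -1.0]]
wrist_force: [-0.8, 0.7, 2.7]
gripper_width: 0.217
time_s: 41.02
tcp_pos: [0.4539, -0.0406, 0.0876]
ee_rot: [[-1.0, -0.03, 0.0], [-0.03, 1.0, 0.0], [-0.0, 0.0, -1.0]]
wrist_force: [-1.2, 0.4, 5.5]
gripper_width: 0.215
time_s: 41.52
tcp_pos: [0.4554, -0.0404, 0.2254]
ee_rot: [[-1.0, -0.03, 0.008], [-0.03, 1.0, 0.002], [-0.008, 0.002, -1.0]]
wrist_force: [0.1, -0.1, -1.8]
gripper_width: 0.215
```

```bash
python3 -m inch '[{"hand":1,"slide":[6,0.5,0],"yaw":0},{"hand":1,"slide":[12.1,1,0],"yaw":0},{"hand":1,"slide":[12.1,1,0],"yaw":0},{"hand":1,"slide":[12.1,1,0],"yaw":0},{"hand":1,"slide":[12.1,1,-1.5],"yaw":0},{"hand":1,"slide":[12.1,1,-2.8],"yaw":0},{"hand":1,"slide":[12.1,1,-2.8],"yaw":0}]'
python3 -m inch '[{"hand":1,"slide":[0,0,-0.4],"yaw":0},{"hand":1,"slide":[0,0,-0.8],"yaw":0},{"hand":1,"slide":[0,0,-1.2],"yaw":0},{"hand":1,"slide":[0,0,-1.2],"yaw":0}]'
python3 -m inch '[{"hand":1,"slide":[0,0,-0.3],"yaw":0},{"hand":1,"slide":[0,0,-0.5],"yaw":0},{"hand":1,"slide":[0,0,-0.5],"yaw":0}]'
```

```text
time_s: 42.4
tcp_pos: [0.5733, -0.0309, 0.1927]
ee_rot: [[-1.0, -0.03, -0.003], [-0.03, 1.0, -0.0], [0.003, -0.0, -1.0]]
wrist_force: [-0.1, -0.4, -0.5]
gripper_width: 0.214
time_s: 42.9
tcp_pos: [0.5746, -0.0307, 0.1819]
ee_rot: [[-1.0, -0.03, -0.001], [-0.03, 1.0, -0.0], [0.001, -0.0, -1.0]]
wrist_force: [-0.7, 0.1, -0.2]
gripper_width: 0.212
time_s: 43.28
tcp_pos: [0.575, -0.0307, 0.1777]
ee_rot: [[-1.0, -0.03, 0.001], [-0.03, 1.0, -0.0], [-0.001, -0.0, -1.0]]
wrist_force: [-0.3, -0.1, 2.5]
gripper_width: 0.213
```

The height and a 2.5 N contact match the roof resting on the tube end. I release, retreat and check.

```bash
python3 -m inch '[{"hand":0.5,"slide":[0,0,0],"yaw":0},{"hand":0,"slide":[0,0,0],"yaw":0},{"hand":0,"slide":[0,0,0],"yaw":0},{"hand":0,"slide":[0,0,0],"yaw":0},{"hand":0,"slide":[0,0,0],"yaw":0},{"hand":0,"slide":[0,0,5],"yaw":0},{"hand":0,"slide":[0,0,9],"yaw":0},{"hand":0,"slide":[-12,-18,9],"yaw":0},{"hand":0,"slide":[-15,-18,9],"yaw":0},{"hand":0,"slide":[-15,-18,9],"yaw":0}]'
python3 -m inch '[{"hand":0,"slide":[0,-8,0],"yaw":0},{"hand":0,"slide":[0,-8,0],"yaw":0},{"hand":0,"slide":[0,-8,0],"yaw":0},{"hand":0,"slide":[0,-8,0],"yaw":0},{"hand":0,"slide":[0,-8,0],"yaw":0},{"hand":0,"slide":[0,-8,0],"yaw":0},{"hand":0,"slide":[0,-8,0],"yaw":0},{"hand":0,"slide":[0,-8,0],"yaw":0}]'
python3 - <<'E'
from h import *
f=lambda x,k:cv2.resize(x,(0,0),fx=k,fy=k,interpolation=cv2.INTER_CUBIC)
i2,c2,_=shot("scene","s14");it,ct,_=shot("top","t14")
p=(273,200)
a=f(i2[p[1]-60:p[1]+50,p[0]-50:p[0]+50],4);b=cv2.resize(i2,(380,285));d=f(it[110:260,70:270],1.9)[:,:380]
r=np.vstack([b,cv2.copyMakeBorder(d,0,0,0,380-d.shape[1],0)])
a=cv2.copyMakeBorder(a,0,r.shape[0]-a.shape[0],0,0,0)
cv2.imwrite("pics/c14.png",np.hstack([a,r]));print(a.shape,r.shape)
for z in(.02,.042,.064,.102,.124):print(z,((proj(c2,[.574,-.0308,z])-[p[0]-50,p[1]-60])*4).round(1))
E
```

```text
time_s: 44.52
tcp_pos: [0.455, -0.1766, 0.2674]
ee_rot: [[-1.0, -0.031, 0.001], [-0.031, 1.0, -0.0], [-0.001, -0.0, -1.0]]
wrist_force: [-0.0, -0.8, 0.2]
gripper_width: 0.995
time_s: 45.52
tcp_pos: [0.4565, -0.2553, 0.2673]
ee_rot: [[-1.0, -0.03, 0.0], [-0.03, 1.0, -0.0], [-0.0, -0.0, -1.0]]
wrist_force: [0.1, -0.1, -0.6]
gripper_width: 0.999
(570, 400, 3) (570, 380, 3)
0.02 [202.  332.2]
0.042 [202.  307.7]
0.064 [202.  282.6]
0.102 [201.9 237.7]
0.124 [201.8 210.8]
```

View pics/c14.png

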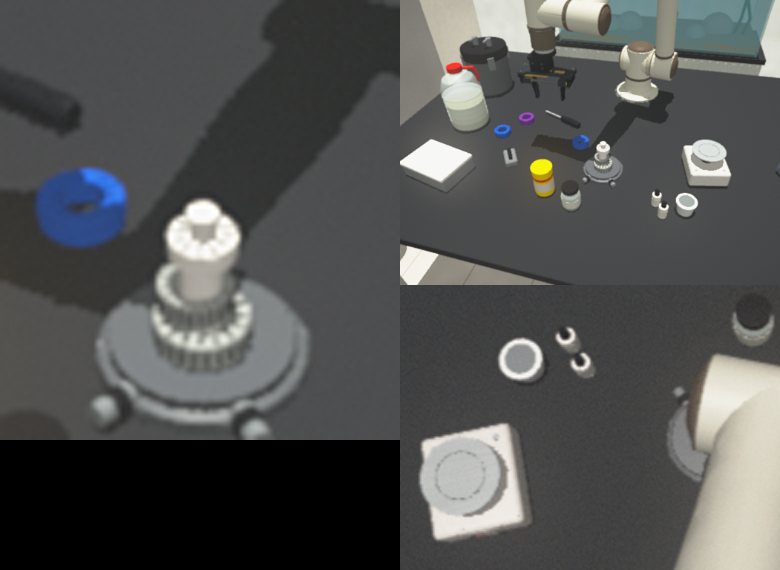

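The cap is on, the pan is empty and the bystanders look unmoved. The small ring (crop 196,290) sits about 6 crop px left of the axis, about 3.6 mm, and may be tilted. That was my last picture, so I check its level numerically from two close side views.

```bash
python3 -m inch '[{"hand":0,"slide":[4,2,0],"yaw":0},{"hand":0,"slide":[8.3,4.5,-5.7],"yaw":0},{"hand":0,"slide":[8.3,4.5,-5.7],"yaw":0},{"hand":0,"slide":[8.3,4.5,-5.7],"yaw":0},{"hand":0,"slide":[8.3,4.5,-5.7],"yaw":0},{"hand":0,"slide":[8.3,4.5,-5.7],"yaw":0}]'
python3 - <<'E'
from h import *
im,c,s=shot("wrist","w15");print(s["tcp_pos"],"cam",c[1])
A=np.linspace(0,2*np.pi,72)
for n,z,r in(("base",.02,.062),("Lbot",.02,.032),("Ltop",.042,.032),("Sbot",.042,.025),("Stop",.064,.025),("cap0",.09,.022),("cap",.106,.022)):
    P=np.array([proj(c,[.574+r*np.cos(a),-.031+r*np.sin(a),z]) for a in A]);print(n,P.min(0).round(),P.max(0).round())
g=im[:,:,1]
for v in range(160,232,2):print(v,' '.join('%3d'%x for x in g[v,370:480:2]))
E
```

```text
time_s: 46.38
tcp_pos: [0.5392, -0.2112, 0.2118]
ee_rot: [[-1.0, -0.029, 0.003], [-0.029, 1.0, -0.0], [-0.003, -0.001, -1.0]]
wrist_force: [0.8, 0.1, 0.5]
gripper_width: 1.0
[ 0.53923365 -0.21117817  0.21179842] cam [ 0.45906362 -0.21288758  0.30415551]
base [361. 164.] [475. 268.]
Lbot [388. 192.] [447. 245.]
Ltop [398. 198.] [461. 255.]
Sbot [405. 205.] [454. 249.]
Stop [417. 213.] [470. 260.]
cap0 [437. 228.] [489. 273.]
cap [449. 236.] [505. 284.]
160 126 124 125 126 124 125 123 124  64  66  89  93 113 114 119 136 139 136 136 133 132 128 130 130 127 127 126 125 125 125 124 122 124 124 122 123 124 123 120 115 112  82  99 123 125 123 124 121 122 123 124 121 124 123 124
162 125 126 123 124 123 125 122  64  72  98  99 104 131 140 141 137 139 136 135 132 131 129 128 130 124 124 122 119 123 123 124 122 123 122 124 123 124 125 123 122 124 102 120 123 124 123 121 122 125 124 123 123 123 123 125
164 127 125 123 125 125 124 119  98  99  95 127 146 145 142 141 139 137 134 135 125 110  74  71  55  55  56  61  72 101 108  88  70  62  57  98 125 123 123 125 125 123 120 121 122 126 125 124 124 
[... 6719 characters left out ...]
 122 120 185 180 122 122 124
226 122 122 122 120 125 120 123 121 122 121 123  65 141 164 168 181 188 162  90  66 114 171 172 197 219 216 220 232 235 234 235 236 236 236 237 238 237 238 239 239 238 227 162 167 212 167 184 178 119 121 190 124 123 123 123
228 120 122 119 121 123 124 123 122 120 123 151 137  61 118 168 201 169 142 163 107  62 146 176 214 108 178 226 232 232 234 234 234 236 236 237 236 238 238 238 238 238 239 238 209 202 215 234 236 235 235 238 235 237 227 141
230 123 122 120 122 122 122 122 120 122 123 143 167 139  68 165 209 152  61 112 163 155 168 193 218 181 215 227 229 231 232 234 234 234 236 236 236 237 237 237 238 238 239 236 236 236 237 237 237 238 239 239 239 239 239 239
```

Run:
```python
from h import *
from scipy.optimize import least_squares
s=sense();c=cam("wrist",s)
P=[(433,212),(452,212),(429.5,214),(457,214),(425.5,216),(458.5,216),(460.5,218),(421.5,220),(461.5,220),(462.5,222),(417.5,224),(463.5,224),(464.5,226),(415,228),(414.3,230)]
def ints(q):
    x,y,z,a,b=q;n=np.array([a,b,1.]);o=np.array([x,y,z]);out=[]
    for p in P:
        A=ray(c,p,0.);d=A-c[1];t=n@(o-c[1])/(n@d);out.append(c[1]+t*d)
    return np.array(out)
f=lambda q:(np.linalg.norm(ints(q)-q[:3],axis=1)-.025)*1e3
for fixz in(1,0):
    if fixz: r=least_squares(lambda w:f([w[0],w[1],.064,0,0]),[.574,-.031]);print("flat",r.x,"rms",np.sqrt(np.mean(r.fun**2)),r.fun.round(1))
    else:
        r=least_squares(f,[.574,-.031,.064,0,0]);print("free",r.x.round(4),"rms",np.sqrt(np.mean(r.fun**2)))
        J=np.linalg.pinv(r.jac.T@r.jac);print("sd",(np.sqrt(np.diag(J))*.5).round(4))
for z in(.058,.061,.067,.07):
    r=least_squares(lambda w:f([w[0],w[1],z,0,0]),[.574,-.031]);print(z,r.x,np.sqrt(np.mean(r.fun**2)))
```

```text
flat [ 0.57199801 -0.03628666] rms 0.418806949645441 [ 0.7  0.3  0.1  0.6  0.3 -0.  -0.1 -0.5 -0.5 -0.6 -0.3 -0.5 -0.1 -0.4
 -0.6]
free [ 0.5516 -0.0765  0.1203 -0.1377  0.2308] rms 0.1900597944193197
sd [0.0234 0.0465 0.0648 0.0952 0.2205]
0.058 [ 0.57393311 -0.03194746] 0.29158546398408847
0.061 [ 0.57296641 -0.03411729] 0.3483305612270093
0.067 [ 0.57102766 -0.0384556 ] 0.495234849044581
0.07 [ 0.57005513 -0.04062419] 0.5736120079409549
```

With the ring assumed flat, the view fits to 0.4 mm at centre (0.572, -0.036), inside the 8 mm tolerance, but tilt is weakly constrained. I add a view from the other side.

```bash
python3 -m inch '[{"hand":0,"slide":[-6,0,5],"yaw":0},{"hand":0,"slide":[-10,9,5],"yaw":0},{"hand":0,"slide":[-10,18,5],"yaw":0},{"hand":0,"slide":[-10,36,5],"yaw":0},{"hand":0,"slide":[-10,36,5],"yaw":0},{"hand":0,"slide":[-10,36,5],"yaw":0},{"hand":0,"slide":[0,36,0],"yaw":0},{"hand":0,"slide":[0,36,0],"yaw":0},{"hand":0,"slide":[0,36,0],"yaw":0},{"hand":0,"slide":[0,36,0],"yaw":0}]'
python3 - <<'E'
from h import *
im,c,s=shot("wrist","w16");print(s["tcp_pos"],"cam",c[1],s["ee_rot"].round(4).tolist())
A=np.linspace(0,2*np.pi,72)
for n,z,r,o in(("Ltop",.042,.032,(.574,-.031)),("Stop",.064,.025,(.572,-.0363)),("cap0",.09,.022,(.574,-.031))):
    P=np.array([proj(c,[o[0]+r*np.cos(a),o[1]+r*np.sin(a),z]) for a in A]);print(n,P.min(0).round(),P.max(0).round())
g=im[:,:,1];u0=int(P[:,0].min())-14
print("u0",u0)
for v in range(194,234,2):print(v,' '.join('%3d'%x for x in g[v,u0:u0+110:2]))
E
```

```text
time_s: 47.68
tcp_pos: [0.5391, 0.1489, 0.2103]
ee_rot: [[-1.0, -0.029, -0.001], [-0.029, 1.0, -0.0], [0.001, -0.0, -1.0]]
wrist_force: [0.5, -0.2, 0.2]
gripper_width: 1.0
[0.53913073 0.14892333 0.21030934] cam [0.45924743 0.14718329 0.30291308] [[-0.9996, -0.0293, -0.0006], [-0.0293, 0.9996, -0.0004], [0.0006, -0.0004, -1.0]]
Ltop [ 46. 189.] [110. 248.]
Stop [ 31. 201.] [ 85. 250.]
cap0 [ 17. 217.] [ 70. 264.]
u0 3
194 108 107 108 105 104 107 107 107 105 109 108 109 107 106 108 175 214 213 214 213 213 214 215 213 214 216 215 216 216 202 176 139 169 219 254 246 252 255 255 253 231 192 175 173 136  62  56 133 163 159 159 150 148 180 222
196 109 107 109 109 108 107 107 107 109 107 110 108 108 108 107 185 213 212 213 212 215 214 214 213 215 215 147  88  75  82 139 101  62  78 165 163 138 192 198 191 254 255 255 233 172 166 162 164 163 161  97  58 106 146 180
198 106 108 108 109 107 106 107 107 109 108 107 108 107 107 107 170 214 215 215 215 215 214 213 212 119  65  66 118 148  70  61 103 166 166  98  58  57 130 159 158 197 253 255 255 255 227 169 166 111  62  59 130 154 156 146
200 109
[... 3100 characters left out ...]
 178 102 244 255 255 255 253
228 107 106 232 255 255 255 255 255 255  67 255 255 255 255 255 255 255 255 255 235 219 224 227 227 219 219 225 221 218 217 212 216 214 214 213 210 209 208 196 194 194 164 123  74 145  86  97 108 196 157 152 145 147 251 247
230 107 109 255 255 255 255 255 255 255  66 255 255 255 255 255  68 255 255 255 255 245 227 222 223 227 222 218 218 219 218 217 215 212 209 208 209 207 206 196 195 193 158 144 145  87  73 132 162 195 252 255 255 255 255 235
232 107 255 255 254  74 254 185 139 137  48  41 108 138 137 118  27 131 255 255 255 255 254 232 221 226 217 224 221 220 215 214 211 208 209 207 210 208 206 183  69 194 149 128  55 105 140 160 191 196 255 255 255 255 255 230
```

From the other side, the flat model at (0.572, -0.036, 0.064) predicts rim limits u 31–85 and v 201. The measured rim is u 32–85 and v 202, so the small ring is flat. The stack, cap and pan are good, so I hand in.

```bash
python3 -c "
from station import finish_job,sense
print(sense()['wrist_force']);print(finish_job())"
```

```text
[-0.18707185 -0.38161985 -0.48277084]
the job is handed in; nothing more can be done
None
```

The job is handed in at about 48 s of robot time. As far as my last checks can tell, everything asked for is in place.

- **Tube:** It stands on the base, and the arm held firm at 14 N when I pressed it home. In the pictures right after that, the button showed in the hole and the tube was upright. My first grip caught the tube about 28 mm too low, but it still threaded without a regrasp.
- **Rings:** The medium ring was absent. The large and small grey rings were each weighed alone, let go in the middle of the pan for at least two seconds, and threaded with the large at the bottom. I left the blue and purple look-alikes alone.
- **Cap:** It rests on the tube's end. Contact came at the expected height, with 2.5 N.
- **Last picture:** It showed the pan empty and the bystanders apparently unmoved. I judged the bystanders by eye and did not measure them.

**One check that first disagreed:** the small ring looked off-centre and possibly tilted in the last picture. Wrist images from both sides fit a flat ring about 5 mm off the axis (limit 8 mm). From the first side alone the tilt was poorly determined, so I rely on the agreement between the two sides.

I did not read the scale's dial or the button joint, and no verdict was reported.

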